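# Peel the clinging dust cover off a tray of watch parts and hold it over the light pad

## Robot

A 7-joint arm with a two-finger parallel gripper is mounted at the origin on the work surface. World frame = base frame: x ahead of the robot, y to its left, z up, the work surface at z = 0. Lengths are in m, angles in rad, forces in N, time in s.
With the tool pointing down it reaches from about 0.4 to 0.875 m from the base axis. Payload 4.4 kg.
Tool frame: the origin (TCP) lies at the very end of the fingers, on their centre line; the grasp point (between the pads) lies ctrl.grasp_offset behind it (ctrl.grasp_offset is the distance from the TCP to the grasp point, in m); z points along the fingers, x is the direction in which the jaws open and shut, and the axes are right-handed (so a half turn about z gives the same grasp; the last joint's range is limited). The gripper opens to 85 mm and grips with 20 to 120 N. Pads are 22 mm wide; open, the fingers measure 114 mm over their backs; the gripper's body (76 mm by 85 mm) begins 54 mm behind the grasp point. The pads swing forward as they close: fully open they stand 13 mm farther back than shut.
Start: joints at [1.252, 0.628, 0.038, 1.517, -0.027, 0.996, -0.02], TCP at [0.163, -0.629, 0.2] pointing down, gripper open.
Joint ranges: [-3.06, 3.06], [-0.37, 2.12], [-1.25, 1.32], [0.18, 2.47], [-1.1, 4.24], [0.23, 1.98], [-2.94, 2.94]. Speed limits (rad/s): [2.57, 2.57, 3.14, 3.14, 3.14, 3.14, 3.14].

## Interface

Orientations are given as a rotation vector (axis times angle).
In Python, from station import ctrl gives the robot as it stands.
- The arm moves only by the tool step_arm, never from a script. Its argument "rows" is a list of rows, each a list of 7 numbers: the shift along the tool's x, y, z in mm, then the turn, a rotation vector about the tool's x, y, z in rad, then the finger opening in mm, from 0 to 85.4. In form: [[x, y, z, wx, wy, wz, fingers], ...]. A call has 1 to 5 rows; each row is the pose to reach, as a shift and turn from the pose commanded when the call began, along the tool's axes at that moment; what a row does not reach only later rows make up. A row lasts 1/8 s, in which the tool goes at most 62.5 mm and 10.7 degrees, less where a joint would pass 70% of its speed; a pose out of reach is approached as far as the arm can. A call with a gripper value outside its range is refused whole. The fingers move at their own pace and stop on an object; "grip_force" is the grip in N (left out, the last holds). Time passes only in rows, so rows that repeat a pose let the fingers close. It gives the time, the measured TCP pose, the force and the opening at its end, in the units of the state.
- ctrl.sense(): the state, without advancing time (a new reading comes with each control period).
- ctrl.snapshot(name): name is "scene" or "top" or "wrist"; returns a dict with "frame" (400x640x3 uint8, blue, green, red), "fx", "fy", "cx", "cy" (pixels), "dist_coeffs" ([k1, k2, p1, p2, k3] as OpenCV has them; the pictures are not rectified), "rvec" (rotation vector, rad) and "tvec" (3), from world to camera coordinates, as OpenCV has them. Camera axes: x right, y down, z forward; pixel columns grow to the right and rows downward; lengths in m; the calibration is good to about 2 mm. A picture is of the moment at which its call begins. There is no depth.
- ctrl.close_job(): hands the job in, once; it reports no verdict.
Trained networks look in a picture, given as the dict that the camera call returned (one of the last four; its "shot" number tells which), for a name from the list of things; names that differ only in an ending like _2 or _b are one class to them, and where a whole thing is asked for, a point or a joint stands for the part that bears it (a point fixed in the world has none). Each returns a list of dicts, best first, with "p" (0 to 1); they miss things now and then, are a little off and sometimes report something else, mostly with a low value. They report only what shows in the picture. A call takes as long as a camera call.
- ctrl.find_in(query, picture): "point" ([x, y, z] in m, in world coordinates, good to about 4 mm: the middle of the surface that is visible of it).
- ctrl.spot_point(query, picture): "point" ([x, y, z] in m, in world coordinates, good to about 4 mm: a listed point, or the origin of a listed thing).
The state is a dict: "t": time; "joints": joint angles; "dq": joint speeds; "joint_torque": joint torques, N m; "ee_pos": TCP position; "tool_rot": TCP orientation; "ft_force": force on the tool from outside, world axes, zero at the start; "moment": the same for the moment, N m; "finger_gap": opening from 0.0 (shut) to 1.0 (fully open).
Only numpy, scipy, OpenCV 4.12 (cv2) and the standard library are available. Lean on these libraries where they do the work, as an engineer would, in place of code of your own. Each camera call takes 0.05 s, during which the arm holds its last target.

## Task

Lay the steel retaining bar across the two slotted posts of the tray cradle, in both slots over the near lip of the parts tray, and let go of it, so that it keeps the tray down. Then peel the clinging dust cover off the tray by its corner rib, this corner coming up while the opposite corner is still down, with the tray staying down in its cradle and the bar in its slots. Finish while holding the cover still and level over the middle of the light pad, about a hand's breadth (100 mm) above it, to be checked for stuck parts (do not put it down or let go), and leave everything else on the desk alone.

Things in the scene. Friction and masses are not known exactly. Their poses are not given: they have to be found in the camera images.
- cradle: Aluminium plate 256 x 236 x 8 mm fixed on the desk, with low stops that locate the tray and two dark steel slotted posts at its near (-x) end. Origin on the desk straight below the middle of the dust cover as it starts; the plate's middle is at x = -30 mm. x points from the posts' end to the other end, y along the line from post to post, z up.
- bar_seat (a point): Midway between the posts, level with the slot floors (31 mm above the desk), at x = -125 mm of the cradle, axes as the cradle's: here comes the middle of the bar's underside. Posts 16 mm long in y, centred at y = +-105 mm; slots 28 mm wide in x, 10 mm deep, flaring above that to 47 mm over the desk. They do not limit the bar along y; 15 mm off centre is fine.
- bar: Retaining bar: bright square steel bar 22 x 250 x 22 mm (long in its own y), about 0.9 kg, with an upright black grip in the middle of its top. Origin at the middle of its underside, z up. It starts lying flat on the desk, its length roughly away from the robot. Either end may go to either post.
- bar_grip (a point): On the bar's black grip, 40 mm above the bar's underside. The grip stands 32 mm high over the bar's top (22 to 54 mm above the underside), 14 mm thick in the bar's x, 44 mm long in its y: pinch it across x. Axes as the bar's.
- tray: Parts tray: moulded grey tray, about 0.4 kg, brass wheels in its pockets, loose between the cradle's stops on the plate (8 mm above the desk). Box 170 x 144 x 22 mm, origin in the middle of its underside; on the near side (-x) a flat lip, top at 22 mm, runs on to x = -145 mm: the seated bar spans it 1 mm above. Axes as the cradle's. It must stay down within a few mm.
- cover: Dust cover, milky translucent plastic, about 60 g: a shallow formed dish nested in the tray. Origin in the middle of the underside of its flat flange (at the start 30 mm above the desk, straight above the cradle's origin). Flange 164 x 138 x 3 mm, lying on the tray's rim; dish 136 x 110 mm, reaching 10 mm below the flange, 7 mm play all round. Axes as the tray's.
- cover_tab (a point): In the pinch rib that stands upright across the cover's near-left corner: x = -66, y = +53, z = 20 mm of the cover. The rib reaches from 3 to 33 mm above the flange's underside, is 10 mm thick along the corner's diagonal (cover direction x = -0.707, y = +0.707) and 32 mm long across it: pinch it from above along the diagonal. Axes as the cover's.
- cover_far_corner (a point): The cover's corner opposite the rib (x = +82, y = -69 mm), underside of the flange. The dish clings to four sprung tongues in the tray's long walls (x = +-50 mm): each drags with 2 to 3 N until the dish is drawn out 5 mm there, then lets go. Raising the rib 25 mm, tilting 0.13 rad about this corner, frees all but the tongue next to it. Without the bar the tray comes up too.
- pad: Flat light pad on the desk, fixed: black frame 200 x 150 x 8 mm with a lit white face 172 x 122 mm. Origin in the middle of its underside; long in its own x.
- jar: White round plastic jar, 60 mm wide, 75 mm tall. Bystander, leave alone. Origin in the middle of its underside.
- jar_lid: Loose white jar lid, 66 mm wide, 13 mm tall. Bystander, leave alone. Origin in the middle of its underside.
- loupe: Black watchmaker's eyeglass, 36 mm wide, 30 mm tall. Bystander, leave alone. Origin in the middle of its underside.
- screwdriver: Screwdriver, 130 mm, lying along its own x. Bystander, leave alone.
- collet_block: Wooden block 60 x 100 x 22 mm with brass collets on it, 34 mm tall over all. Bystander, leave alone. Origin in the middle of its underside.
- dome: Clear dust dome on a black base, 90 mm wide, 72 mm tall. Bystander, leave alone. Origin in the middle of its underside.
- movement_holder: Dark steel ring, 48 mm wide, 12 mm tall. Bystander, leave alone. Origin in the middle of its underside.

How it is judged:
By the outcome, as a careful person would: the job done as asked, in the order asked, and still so for the second after the job is handed in, while the arm keeps its last pose, push and grip.
It also fails if it takes over 61 s, if anything falls off the work surface, if the arm or the gripper's body presses on something with over 40 N, if the wrist force passes 120 N, or if a joint passes its speed limit or range.

## Working session

There is one attempt and no reset: what is moved stays moved. The work goes in short steps, Python scripts to look and compute and a tool call to move; the robot and the scene stay as the last step left them, time stands still between calls to the robot, and variables do not carry over. Pictures are saved under pics/ and viewed, and the job is handed in when it is done.

Besides the shell and the picture viewer there is one more tool, called after "Request:" as name(argument=value, ...), one argument or row to a line, values as JSON. step_arm: Moves the arm, as the interface text tells. Its arguments: {"type":"object","properties":{"rows":{"type":"array","items":{"type":"array","items":{"type":"number"}}},"grip_force":{"type":"number"}},"required":["rows"]}

```bash
ls; mkdir -p pics
python3 - <<'E'
from station import ctrl
import cv2
s=ctrl.sense();print(s, ctrl.grasp_offset)
for n in ["scene","top"]:
    p=ctrl.snapshot(n);cv2.imwrite(f"pics/{n}0.png",p["frame"])
    print(n,p["shot"],p["fx"],p["rvec"],p["tvec"])
    for q in ["cradle","bar_seat","bar","bar_grip","tray","cover","cover_tab","cover_far_corner","pad","jar","jar_lid","loupe","screwdriver","collet_block","dome","movement_holder"]:
        r=ctrl.spot_point(q,p)[:2]
        print(q,[(round(d["p"],2),[round(float(v),4) for v in d["point"]]) for d in r])
print(ctrl.sense()["t"])
E
```

```text
pics
{'t': 0.0, 'joints': array([ 1.25217941,  0.62932716,  0.03844253,  1.51837294, -0.02698982,
        0.9962891 , -0.02004314]), 'dq': array([-6.77284500e-04,  1.55328349e-03, -7.51558587e-05, -4.35718831e-04,
        2.08830547e-04,  2.35992921e-04,  1.13652640e-03]), 'joint_torque': array([-2.82457968e-04, -5.63406730e+01,  1.22636531e+00, -1.93445492e+01,
        1.10581471e-02,  1.04657272e-02,  2.28264162e-05]), 'ee_pos': array([ 0.16243911, -0.62867056,  0.19859987]), 'tool_rot': array([-2.48285236e+00,  1.92301354e+00,  2.36324861e-03]), 'ft_force': array([-0.17964425,  0.38593094, -0.20005843]), 'moment': array([-0.02491331,  0.05757194,  0.02960694]), 'finger_gap': 0.997754498307249} 0.0187
scene 1 405.30988971021094 [ 2.25512942  0.86001989 -0.3289391 ] [-0.44166835 -0.23662791  1.26061693]
cradle []
bar_seat []
bar [(0.95, [0.5326, -0.3764, 0.0045]), (0.7, [0.3599, 0.1379, 0.0014])]
bar_grip [(0.95, [0.5297, -0.3695, 0.0401])]
tray [(0.7, [0.7545, -0.1863, 0.0006])]
cover [(0.66, [0.591, 0.0263, 0.0305])]
cover_tab [(0.71, [0.5465, 0.0881, 0.0516]), (0.29, [0.7345, -0.
[... 777 characters left out ...]
-0.371, 0.002]), (0.66, [0.7386, -0.3424, -0.002])]
bar_grip [(0.78, [0.5233, -0.3716, 0.0406])]
tray []
cover [(0.8, [0.5879, 0.0154, 0.0329]), (0.73, [0.5255, -0.3709, 0.0026])]
cover_tab [(0.61, [0.5387, 0.0914, 0.049])]
cover_far_corner [(0.69, [0.6518, -0.0691, 0.028]), (0.21, [0.5248, 0.3538, 0.0049])]
pad [(0.75, [0.522, 0.3568, 0.0038])]
jar [(0.86, [0.7477, 0.2204, 0.0004])]
jar_lid [(0.89, [0.359, 0.1369, 0.0009])]
loupe [(0.57, [0.3556, -0.1353, -0.0009]), (0.43, [0.8027, -0.0069, -0.0007])]
screwdriver [(0.75, [0.801, -0.0073, -0.0003])]
collet_block [(0.89, [0.739, -0.3435, -0.0034])]
dome [(0.71, [0.7336, 0.3196, 0.0047])]
movement_holder [(0.58, [0.7604, -0.1802, 0.0012])]
1.7
```

View pics/scene0.png

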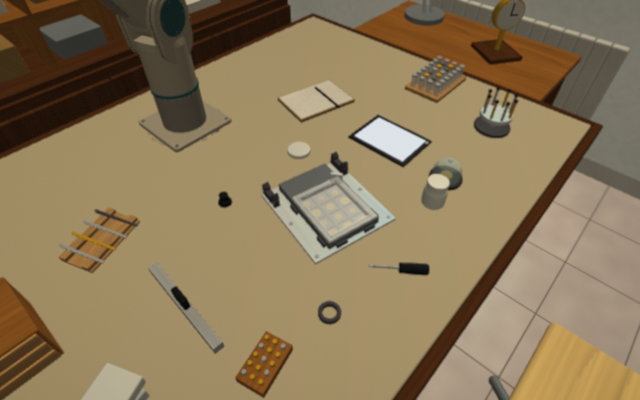

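View pics/top0.png

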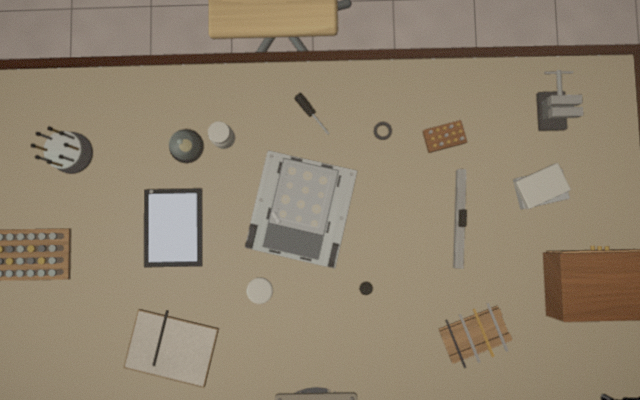

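Run:
```python
import cv2,numpy as np
f=cv2.imread("pics/top0.png")
a=cv2.resize(f[140:275,235:365],None,fx=6,fy=6,interpolation=cv2.INTER_CUBIC)[:600*2]
a=cv2.resize(f[145:275,235:365],(585,585),interpolation=cv2.INTER_CUBIC)
cv2.imwrite("pics/crad.png",a)
b=cv2.resize(f[160:280,440:480],(200,600),interpolation=cv2.INTER_CUBIC)
c=cv2.resize(f[180:275,135:210],(474,600),interpolation=cv2.INTER_CUBIC)
cv2.imwrite("pics/bar.png",np.hstack([b,c]))
```

```text
(no output)
```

View pics/crad.png

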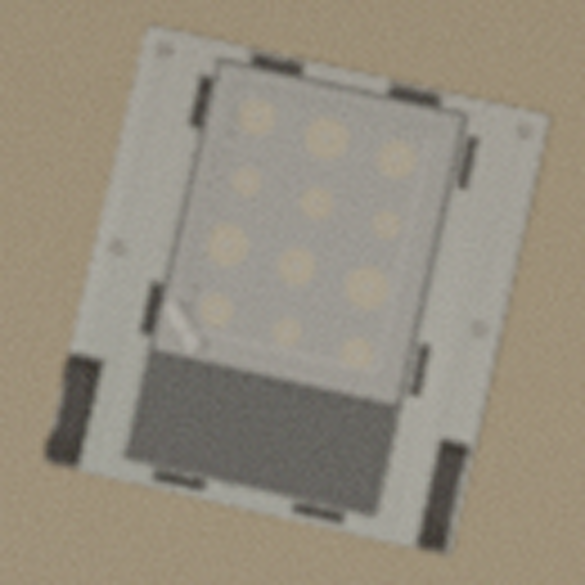

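View pics/bar.png

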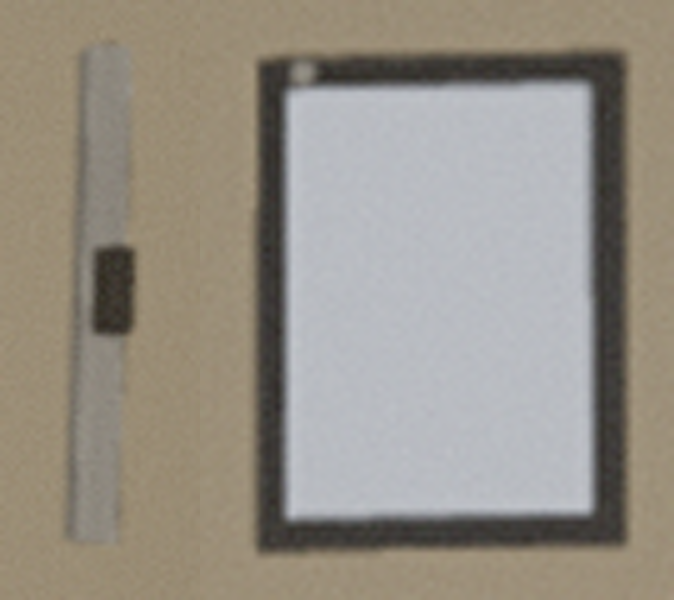

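```bash
cat > h.py <<'E'
import cv2,numpy as np,json
from scipy.optimize import least_squares
from scipy.spatial.transform import Rotation as R
def cam(p):
    return (np.array([[p["fx"],0,p["cx"]],[0,p["fy"],p["cy"]],[0,0,1.]]),np.array(p["dist_coeffs"],float),np.array(p["rvec"],float),np.array(p["tvec"],float))
def proj(c,P):
    return cv2.projectPoints(np.asarray(P,float).reshape(-1,1,3),c[2],c[3],c[0],c[1])[0].reshape(-1,2)
def back(c,uv,z):
    n=cv2.undistortPoints(np.asarray(uv,float).reshape(-1,1,2),c[0],c[1]).reshape(-1,2)
    Rm=cv2.Rodrigues(c[2])[0];o=-Rm.T@c[3];d=np.c_[n,np.ones(len(n))]@Rm
    return o+d*((np.broadcast_to(z,len(n))-o[2])/d[:,2])[:,None]
def fit(obs,x0):
    # obs: list of (cam, local Nx3 (m), uv)
    def res(q):
        r=[]
        for c,L,uv in obs:
            W=np.c_[R.from_euler('z',q[2]).apply(L)]+[q[0],q[1],0]
            r.append((proj(c,W)-uv).ravel())
        return np.concatenate(r)
    s=least_squares(res,x0,x_scale=[.01,.01,.1]);return s.x,np.sqrt(np.mean(s.fun**2)),res(s.x).round(1)
E
python3 - <<'E'
from station import ctrl
from h import *
p=ctrl.snapshot("top");c=cam(p)
p2=ctrl.snapshot("scene")
import pickle;pickle.dump((c,cam(p2)),open("cams.pkl","wb"))
cr=lambda a:np.array(a)/4.5+[235,145]
plate=np.array([[98,118,8],[98,-118,8],[-158,-118,8]])/1e3
puv=cr([[147,27],[548,118],[447,550]])
tr=np.array([[85,72,30],[85,-72,30],[-85,-72,30],[-85,72,30]])/1e3
tuv=cr([[217,62],[467,115],[398,405],[155,350]])
print("plate",fit([(c,plate,puv)],[.58,.015,-.2]))
print("tray",fit([(c,tr,tuv)],[.58,.015,-.2]))
q,e,_=fit([(c,plate,puv),(c,tr,tuv)],[.58,.015,-.2]);print("both",q,e)
print("seat",R.from_euler('z',q[2]).apply([-.125,0,0])+[q[0],q[1],.031])
print("tab",R.from_euler('z',q[2]).apply([-.066,.053,.02])+[q[0],q[1],.03], "far",R.from_euler('z',q[2]).apply([.082,-.069,0])+[q[0],q[1],.03])
b=lambda a:np.array(a)/5+[440,160]
gr=b([[95,247],[134,248],[132,334],[94,333]]);G=np.array([[7,22,54],[-7,22,54],[-7,-22,54],[7,-22,54]])/1e3
# image: up=+x world,left=+y ; bar y ~ world x, yaw -90deg: local y->world x, local x -> world -y => left is local -x
G[:,0]*=-1
B=np.array([[-11,125,22],[11,125,22],[11,-125,22]])/1e3
buv=b([[82,48],[131,44],[118,543]])
print("grip",fit([(c,G,gr)],[.52,-.37,-1.6]));print("bar",fit([(c,B,buv)],[.52,-.37,-1.6]));
E
python3 - <<'E'
from h import *
import pickle
c,c2=pickle.load(open("cams.pkl","rb"))
d=lambda a:np.array(a)/6.32+[135,180]
# pad local x ~ world x up
P=np.array([[100,75,8],[100,-75,8],[-100,-75,8],[-100,75,8],[86,61,8],[86,-61,8],[-86,-61,8],[-86,61,8]])/1e3
uv=d([[60,58],[428,54],[425,545],[60,550],[87,86],[392,84],[394,515],[87,520]])
print("pad",fit([(c,P,uv)],[.52,.35,0]))
E
```

```text
plate (array([ 0.58944933,  0.0182278 , -0.24744551]), np.float64(0.9036859232592868), array([-0.6, -1. ,  0.2, -0.8,  0.4,  1.7]))
tray (array([ 0.58970997,  0.01630219, -0.23982078]), np.float64(0.9373127858046822), array([-0. , -1.2,  0.4, -0.7,  1. ,  1.1, -1.4,  0.8]))
both [ 0.58955228  0.01710873 -0.24467633] 0.9724102437974802
seat [0.4682753  0.04738902 0.031     ]
tab [0.53835688 0.08451816 0.05      ] far [ 0.65239525 -0.06970002  0.03      ]
grip (array([ 0.5267504 , -0.37157135, -1.62974599]), np.float64(0.7517547152750005), array([ 1. , -0.4, -1. , -0.4, -0.9,  0.4,  0.9,  0.4]))
bar (array([ 0.52685959, -0.37430401, -1.63243009]), np.float64(0.4877177067380431), array([ 0.5, -0.8, -0.6,  0.4,  0.1,  0.4]))
pad (array([ 0.51985399,  0.35043853, -0.00383457]), np.float64(0.4724929910353857), array([-0.3, -0.3, -0.2, -0.7,  0.4,  0.4, -0.9,  0.5,  0.8,  0.6,  0. ,
        0.1, -0.3, -0.3,  0.4, -0.4]))
```

```bash
cat >> h.py <<'E'
def Rdown(psi): return R.from_euler('z',psi)*R.from_euler('x',np.pi)
def rel(s,pos,Rt):
    R0=R.from_rotvec(s["tool_rot"]);d=R0.inv().apply(np.asarray(pos)-s["ee_pos"])*1e3
    w=(R0.inv()*Rt).as_rotvec()
    print("t",round(s["t"],2),"shift",d.round(1),"turn",w.round(4)," pos",s["ee_pos"].round(4),"F",s["ft_force"].round(1),"gap",round(s["finger_gap"]*85.4,1))
E
python3 - <<'E'
from station import ctrl
from h import *
rel(ctrl.sense(),[.527,-.374,.2],Rdown(-1.631))
E
```

```text
t 1.8 shift [-156.1 -416.7   -0.5] turn [-1.000e-04 -0.000e+00  3.129e-01]  pos [ 0.1626 -0.6293  0.1995] F [ 0.1 -0.7  0.1] gap 85.5
```

Request:
step_arm(
  rows=[
    [-156, -417, 0, 0, 0, 0.313, 85],
    [-156, -417, 0, 0, 0, 0.313, 85],
    [-156, -417, 0, 0, 0, 0.313, 85],
    [-156, -417, 0, 0, 0, 0.313, 85],
    [-156, -417, 0, 0, 0, 0.313, 85],
  ],
)

```text
t: 2.42
ee_pos: [0.4203, -0.4489, 0.1998]
tool_rot: [2.154, -2.287, 0.001]
ft_force: [0.6, 0.0, 0.2]
finger_gap: 0.995
```

Run:
```python
from station import ctrl
from h import *
rel(ctrl.sense(),[.527,-.374,.2],Rdown(-1.631))
```

```text
t 2.42 shift [ -81.2 -102.    -0.2] turn [-0.0005 -0.0005 -0.    ]  pos [ 0.4203 -0.4489  0.1998] F [0.6 0.  0.2] gap 85.0
```

Request:
step_arm(
  rows=[
    [-81, -102, 0, 0, 0, 0, 85],
    [-81, -102, 0, 0, 0, 0, 85],
    [-81, -102, 0, 0, 0, 0, 85],
    [-81, -102, 0, 0, 0, 0, 85],
  ],
)

```text
t: 2.92
ee_pos: [0.5253, -0.3752, 0.1993]
tool_rot: [2.154, -2.285, -0.0]
ft_force: [0.5, -0.3, 0.8]
finger_gap: 0.995
```

Run:
```python
from station import ctrl
from h import *
p=ctrl.snapshot("wrist");cv2.imwrite("pics/w1.png",p["frame"]);import pickle;pickle.dump(cam(p),open("w1.pkl","wb"))
rel(ctrl.sense(),[.527,-.374,.2],Rdown(-1.631))
for q in ["bar","bar_grip"]: print(ctrl.spot_point(q,p))
# overlay estimate
c=cam(p)
for q in [(.52675,-.3716,-1.63),(.52686,-.3743,-1.632)]:
    L=np.array([[sx*.011,sy*.125,.022] for sx,sy in [(1,1),(1,-1),(-1,-1),(-1,1)]]+[[sx*.007,sy*.022,.054] for sx,sy in [(1,1),(1,-1),(-1,-1),(-1,1)]])
    print(proj(c,R.from_euler('z',q[2]).apply(L)+[q[0],q[1],0]).round(1).tolist())
```

```text
t 2.98 shift [-2.7 -2.8 -0.6] turn [ 0.0011 -0.001  -0.0013]  pos [ 0.5241 -0.3765  0.1994] F [-0.7  0.   0.7] gap 85.2
[{'point': [0.5272, -0.3719, -0.0026], 'p': 0.73}]
[{'point': [0.5256, -0.3726, 0.0396], 'p': 0.72}]
[[327.7, 36.4], [326.5, 276.9], [306.9, 276.9], [304.4, 36.4], [323.6, 149.4], [323.4, 195.5], [308.8, 195.5], [308.4, 149.4]]
[[330.8, 36.1], [328.7, 276.7], [309.1, 276.6], [307.5, 36.1], [326.5, 149.1], [326.2, 195.3], [311.5, 195.2], [311.3, 149.1]]
```

View pics/w1.png

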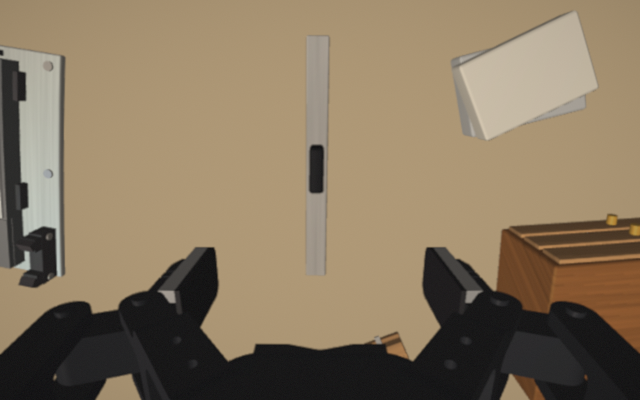

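Run:
```python
import cv2,numpy as np
f=cv2.imread("pics/w1.png")
a=cv2.resize(f[20:60,290:345],None,fx=8,fy=8,interpolation=cv2.INTER_CUBIC)
b=cv2.resize(f[135:205,290:345],None,fx=8,fy=8,interpolation=cv2.INTER_CUBIC)
d=cv2.resize(f[250:290,290:345],None,fx=8,fy=8,interpolation=cv2.INTER_CUBIC)
x=np.zeros((560,880,3),np.uint8);x[:320,:440]=a;x[:,440:]=b;x[320:560,:440]=d[:240]
cv2.imwrite("pics/w1z.png",x[:,:800])
```

```text
(no output)
```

View pics/w1z.png

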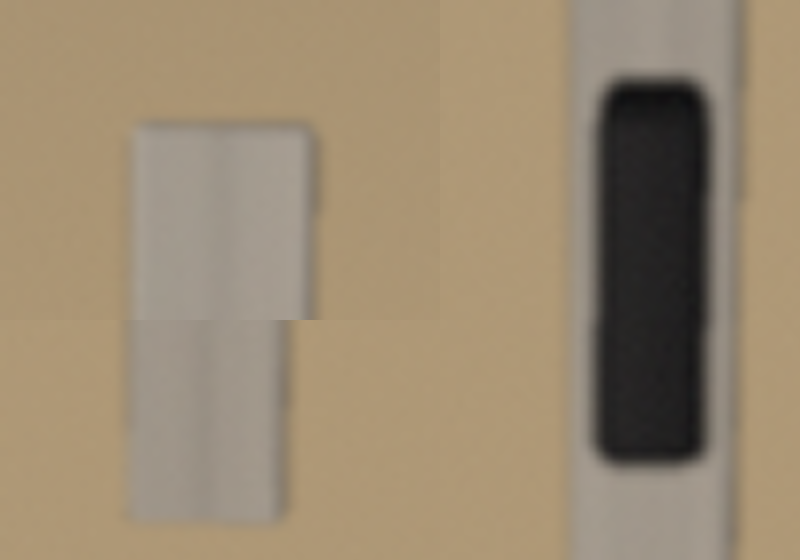

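Run:
```python
from h import *
import pickle
c=pickle.load(open("w1.pkl","rb"))
# image right = local +x
B=np.array([[-11,125,22],[11,125,22],[-11,-125,22],[11,-125,22]])/1e3
print(fit([(c,B,np.array([[306.5,35.5],[329.1,35.5],[306.2,275],[325.1,275]]))],[.527,-.373,-1.63]))
Rm=cv2.Rodrigues(c[2])[0];print(-Rm.T@c[3])
```

```text
(array([ 0.52802888, -0.37191357, -1.64155051]), np.float64(0.5609045092173656), array([-0.4, -0.7,  0.4, -0.4, -0.4,  0.7,  0.4,  0.9]))
[ 0.58946322 -0.37912151  0.37349315]
```

Run:
```python
from station import ctrl
from h import *
s=ctrl.sense();rel(s,[.5278,-.372,.09],Rdown(-1.638));print(s["joints"])
```

```text
t 3.08 shift [ -5.7  -4.1 109.6] turn [ 0.0009 -0.001   0.0037]  pos [ 0.5234 -0.3773  0.1996] F [-0.2 -0.3  0.2] gap 85.2
[ 0.50539454  0.6242425   0.12692399  1.53316655 -0.08703414  0.98999212
 -0.97786536]
```

Request:
step_arm(
  rows=[
    [-5, -4, 60, 0, 0, 0.004, 60],
    [-5, -4, 110, 0, 0, 0.004, 60],
    [-5, -4, 110, 0, 0, 0.004, 60],
  ],
)

```text
t: 3.45
ee_pos: [0.5254, -0.37, 0.086]
tool_rot: [2.145, -2.292, -0.013]
ft_force: [-0.6, -0.7, -0.7]
finger_gap: 0.707
```

Run:
```python
from station import ctrl
from h import *
rel(ctrl.sense(),[.5278,-.372,.026],Rdown(-1.638))
p=ctrl.snapshot("wrist");cv2.imwrite("pics/w2.png",p["frame"]);import pickle;pickle.dump(cam(p),open("w2.pkl","wb"))
rel(ctrl.sense(),[.5278,-.372,.026],Rdown(-1.638))
```

```text
t 3.45 shift [ 2.1 -3.  60. ] turn [0.0078 0.0038 0.0006]  pos [ 0.5254 -0.37    0.086 ] F [-0.6 -0.7 -0.7] gap 60.3
t 3.5 shift [ 0.5 -0.3 62.9] turn [0.0028 0.0007 0.0007]  pos [ 0.5277 -0.3716  0.0889] F [-0.1 -0.3  0. ] gap 59.8
```

View pics/w2.png

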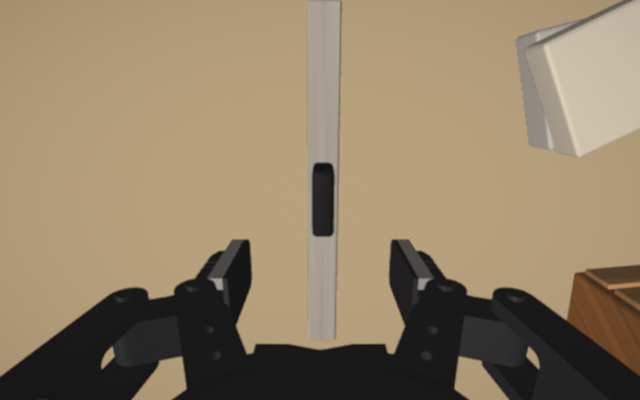

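Request:
step_arm(
  rows=[
    [0.5, 0, 40, 0, 0, 0, 50],
    [0.5, 0, 62, 0, 0, 0, 45],
    [0.5, 0, 62, 0, 0, 0, 40],
  ],
)

```text
t: 3.88
ee_pos: [0.5296, -0.3723, 0.0288]
tool_rot: [2.148, -2.293, 0.002]
ft_force: [0.0, 0.5, 0.1]
finger_gap: 0.469
```

Run:
```python
from station import ctrl
from h import *
p=ctrl.snapshot("wrist");cv2.imwrite("pics/w3.png",p["frame"])
rel(ctrl.sense(),[.5278,-.372,.026],Rdown(-1.638))
```

```text
t 3.92 shift [-0.6  2.7  3.7] turn [-0.0025 -0.0018  0.002 ]  pos [ 0.5304 -0.3728  0.0297] F [0.4 0.2 0.5] gap 39.9
```

View pics/w3.png

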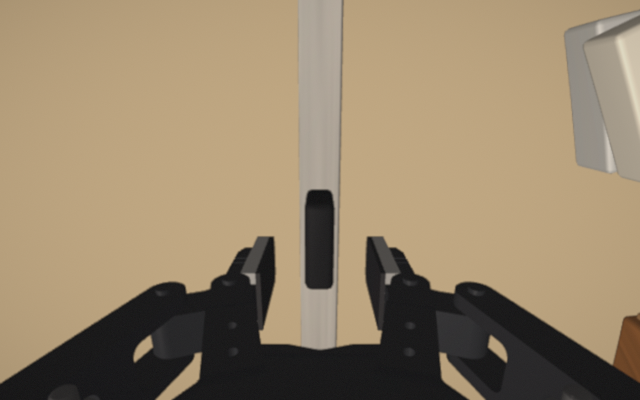

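Request:
step_arm(
  rows=[
    [0, 2, 3, 0, 0, 0, 25],
    [0, 2, 3, 0, 0, 0, 5],
    [0, 2, 3, 0, 0, 0, 5],
    [0, 2, 3, 0, 0, 0, 5],
    [0, 2, 3, 0, 0, 0, 5],
  ],
  grip_force=100,
)

```text
t: 4.55
ee_pos: [0.5276, -0.371, 0.0246]
tool_rot: [-2.149, 2.292, -0.0]
ft_force: [-0.7, -0.2, 0.2]
finger_gap: 0.057
```

Run:
```python
from station import ctrl
from h import *
p=ctrl.snapshot("wrist");cv2.imwrite("pics/w4.png",p["frame"])
rel(ctrl.sense(),[.5278,-.372,.026],Rdown(-1.638))
```

```text
t 4.6 shift [ 1.  -0.3 -1.5] turn [0.     0.0001 0.0031]  pos [ 0.5276 -0.371   0.0245] F [ 0.2  0.  -0.2] gap 5.1
```

View pics/w4.png

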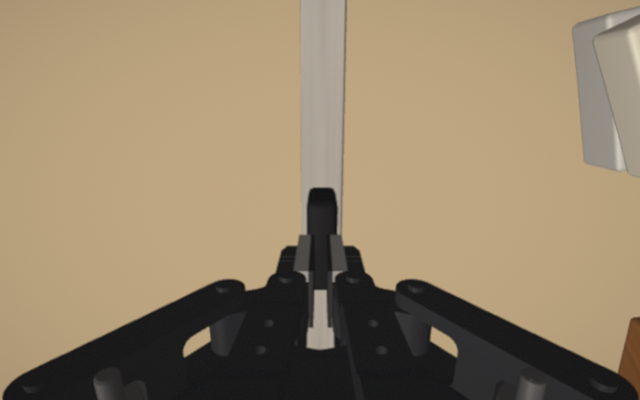

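Run:
```python
from station import ctrl
from h import *
p=ctrl.snapshot("wrist");cv2.imwrite("pics/w5.png",p["frame"]);c=cam(p);s=ctrl.sense()
R0=R.from_rotvec(s["tool_rot"])
for x in(-7,0,7):
  for y in (-11,0,11):
    print(x,y,[proj(c,s["ee_pos"]+R0.apply(np.array([x,y,z])/1e3))[0].round(0).tolist() for z in (0,-18.7,-40)])
q=(.528,-.372,-1.64)
L=np.array([[sx*.007,sy*.022,z] for z in (.022,.054) for sx,sy in [(1,1),(1,-1),(-1,-1),(-1,1)]])
print(proj(c,R.from_euler('z',q[2]).apply(L)+[q[0],q[1],0]).round(0).tolist())
print(s["finger_gap"])
z=cv2.resize(p["frame"][170:370,240:400],(640,800),interpolation=cv2.INTER_CUBIC)[:600];cv2.imwrite("pics/w5z.png",z)
```

```text
-7 -11 [[307.0, 208.0], [305.0, 220.0], [303.0, 237.0]]
-7 0 [[307.0, 228.0], [305.0, 242.0], [303.0, 261.0]]
-7 11 [[307.0, 247.0], [306.0, 262.0], [304.0, 284.0]]
0 -11 [[320.0, 208.0], [320.0, 220.0], [320.0, 237.0]]
0 0 [[320.0, 228.0], [320.0, 242.0], [320.0, 261.0]]
0 11 [[320.0, 247.0], [320.0, 262.0], [320.0, 284.0]]
7 -11 [[333.0, 208.0], [335.0, 220.0], [337.0, 237.0]]
7 0 [[333.0, 228.0], [335.0, 242.0], [337.0, 261.0]]
7 11 [[333.0, 247.0], [334.0, 262.0], [336.0, 284.0]]
[[335.0, 186.0], [334.0, 263.0], [309.0, 263.0], [309.0, 186.0], [338.0, 203.0], [337.0, 293.0], [307.0, 293.0], [306.0, 203.0]]
0.05984786562181007
```

View pics/w5z.png

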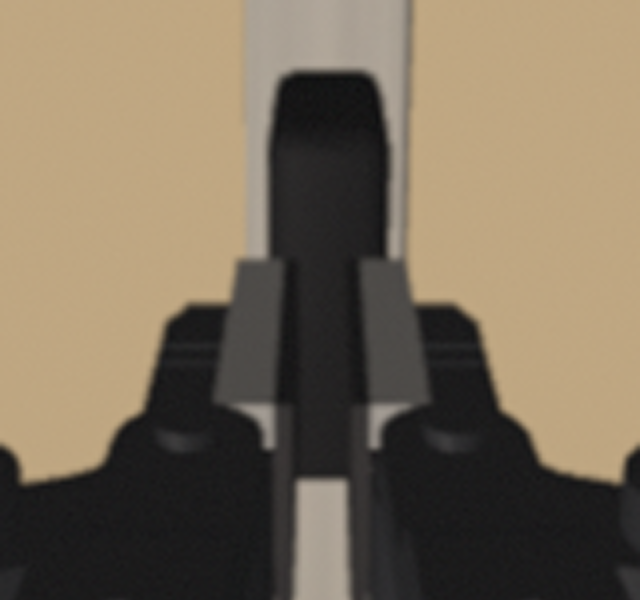

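Run:
```python
from h import *
import pickle
c=pickle.load(open("w1.pkl","rb"));print(c[0],c[1])
def T(c,P): return cv2.Rodrigues(c[2])[0]@P+c[3]
tcp=np.array([.524,-.3768,.1996]);print("tcp cam",T(c,tcp),"axis z cam",cv2.Rodrigues(c[2])[0]@[0,0,-1])
for sep,l,r,row in [(.0854,215.5,427,248)]:
    print("tip depth",c[0][0,0]*sep/(r-l))
    n=cv2.undistortPoints(np.array([[[l,row]],[[r,row]]],float),c[0],c[1]).reshape(-1,2);d=sep/(n[1,0]-n[0,0]);print(d,n*d)
c=pickle.load(open("w2.pkl","rb"))
n=cv2.undistortPoints(np.array([[[249.5,240]],[[390.5,240]]],float),c[0],c[1]).reshape(-1,2);d=.06/(n[1,0]-n[0,0]);print(d,n*d)
```

```text
[[346.67649981   0.         319.97300761]
 [  0.         346.67649981 195.77499706]
 [  0.           0.           1.        ]] [-0.05229111  0.          0.          0.          0.        ]
tcp cam [0.00162421 0.01842009 0.1848992 ] axis z cam [ 2.49992691e-04 -2.57915683e-01  9.66167397e-01]
tip depth 0.13998190583521164
0.13912390002825634 [[-0.0421792   0.02108496]
 [ 0.0432208   0.02109007]]
0.14707465285043314 [[-0.02998846  0.01881912]
 [ 0.03001154  0.01881918]]
```

Request:
step_arm(
  rows=[
    [0, 0, 0, 0, 0, 0, 32],
    [0, 0, 0, 0, 0, 0, 32],
    [0, 0, 10, 0, 0, 0, 32],
    [0, 0, 20, 0, 0, 0, 32],
    [0, 0, 20, 0, 0, 0, 32],
  ],
)

```text
t: 5.28
ee_pos: [0.5266, -0.3703, 0.003]
tool_rot: [2.149, -2.291, -0.004]
ft_force: [-0.6, -0.5, -0.1]
finger_gap: 0.379
```

Run:
```python
from station import ctrl
from h import *
p=ctrl.snapshot("wrist");cv2.imwrite("pics/w6.png",p["frame"])
rel(ctrl.sense(),[.5278,-.372,.026],Rdown(-1.638))
```

```text
t 5.33 shift [  1.3  -0.8 -22.4] turn [0.0014 0.0008 0.003 ]  pos [ 0.527  -0.3707  0.0036] F [ 0.5  0.2 -0. ] gap 32.0
```

View pics/w6.png

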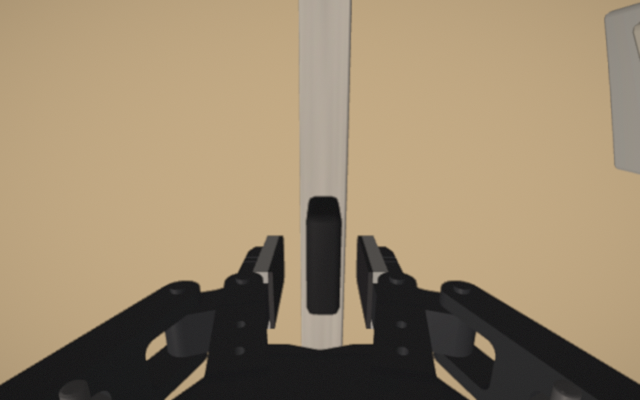

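Request:
step_arm(
  rows=[
    [0.7, 0, 5, 0, 0, 0, 32],
    [0.7, 0, 9, 0, 0, 0, 32],
    [0.7, 0, 9, 0, 0, 0, 5],
    [0.7, 0, 9, 0, 0, 0, 5],
    [0.7, 0, 9, 0, 0, 0, 5],
  ],
  grip_force=100,
)

```text
t: 5.95
ee_pos: [0.5273, -0.3718, -0.0045]
tool_rot: [2.149, -2.292, -0.0]
ft_force: [-0.4, 0.2, -0.8]
finger_gap: 0.145
```

Run:
```python
from station import ctrl
from h import *
p=ctrl.snapshot("wrist");cv2.imwrite("pics/w7.png",p["frame"])
rel(ctrl.sense(),[.5278,-.372,.026],Rdown(-1.638))
```

```text
t 6.0 shift [  0.2  -0.5 -30.5] turn [0.0004 0.0001 0.0028]  pos [ 0.5273 -0.3718 -0.0045] F [-0.2 -0.4 -1.4] gap 12.5
```

View pics/w7.png

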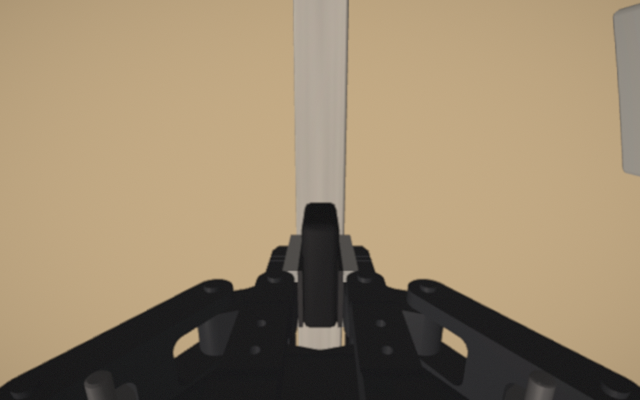

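Request:
step_arm(
  rows=[
    [0, 0, -10, 0, 0, 0, 5],
    [0, 0, -60, 0, 0, 0, 5],
    [0, 0, -120, 0, 0, 0, 5],
    [0, 0, -160, 0, 0, 0, 5],
    [0, 0, -160, 0, 0, 0, 5],
  ],
)

```text
t: 6.62
ee_pos: [0.5295, -0.373, 0.1587]
tool_rot: [-2.148, 2.29, -0.011]
ft_force: [0.3, -0.7, -8.4]
finger_gap: 0.144
```

Run:
```python
from station import ctrl
from h import *
q=np.array([.5896,.0171,-.2447]);v=R.from_euler('z',q[2]).apply([-.04,-.04,0])+[q[0],q[1],.16];print(v)
rel(ctrl.sense(),v,Rdown(q[2]))
```

```text
[ 0.54110099 -0.01201779  0.16      ]
t 6.62 shift [-361.    11.5   -2.6] turn [-0.0027 -0.0072 -1.3901]  pos [ 0.5295 -0.373   0.1587] F [ 0.3 -0.7 -8.4] gap 12.3
```

Request:
step_arm(
  rows=[
    [-45, 0, 0, 0, 0, -0.16, 5],
    [-95, 0, 0, 0, 0, -0.33, 5],
    [-145, 0, 0, 0, 0, -0.5, 5],
    [-195, 0, 0, 0, 0, -0.67, 5],
    [-245, 5, 0, 0, 0, -0.84, 5],
  ],
)

```text
t: 7.25
ee_pos: [0.5364, -0.1246, 0.1527]
tool_rot: [2.9, -1.207, -0.007]
ft_force: [0.4, -0.2, -9.4]
finger_gap: 0.146
```

Run:
```python
from station import ctrl
from h import *
rel(ctrl.sense(),[.541,-.012,.16],Rdown(-.2447))
```

```text
t 7.25 shift [-76.6 -82.6  -7.1] turn [ 0.0008  0.0046 -0.5442]  pos [ 0.5364 -0.1246  0.1527] F [ 0.4 -0.2 -9.4] gap 12.5
```

Request:
step_arm(
  rows=[
    [-25, -27, -2, 0, 0, -0.18, 5],
    [-52, -55, -4, 0, 0, -0.36, 5],
    [-77, -83, -7, 0, 0, -0.54, 5],
    [-77, -83, -7, 0, 0, -0.54, 5],
    [-77, -83, -7, 0, 0, -0.54, 5],
  ],
)

```text
t: 7.88
ee_pos: [0.5416, -0.0144, 0.1604]
tool_rot: [3.115, -0.4, -0.007]
ft_force: [-0.3, -0.8, -8.6]
finger_gap: 0.143
```

Run:
```python
from station import ctrl
from h import *
p=ctrl.snapshot("wrist");cv2.imwrite("pics/w8.png",p["frame"]);import pickle;pickle.dump(cam(p),open("w8.pkl","wb"))
rel(ctrl.sense(),[.541,-.012,.16],Rdown(-.2447))
for q in ["bar_seat","cover_tab","cover_far_corner","bar_grip"]: print(q,ctrl.spot_point(q,p)[:1])
```

```text
t 7.92 shift [-1.7 -2.8  0.7] turn [ 0.0018  0.0036 -0.0121]  pos [ 0.5419 -0.0151  0.1607] F [-0.5 -0.5 -8.9] gap 12.3
bar_seat []
cover_tab [{'point': [0.5403, 0.0886, 0.0519], 'p': 0.96}]
cover_far_corner [{'point': [0.6537, -0.0691, 0.0304], 'p': 0.66}]
bar_grip [{'point': [0.542, -0.0106, 0.2053], 'p': 0.75}]
```

View pics/w8.png

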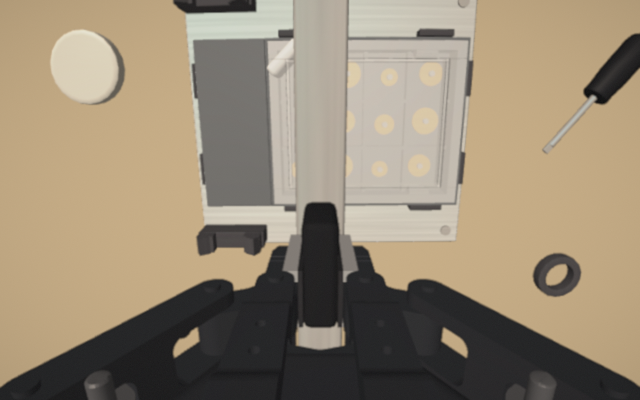

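Run:
```python
import cv2,numpy as np
f=cv2.imread("pics/w8.png")
a=cv2.resize(f[195:260,185:285],None,fx=8,fy=8,interpolation=cv2.INTER_CUBIC)
cv2.imwrite("pics/w8a.png",a)
b=cv2.resize(f[0:50,170:270],None,fx=8,fy=8,interpolation=cv2.INTER_CUBIC)
cv2.imwrite("pics/w8b.png",b)
d=cv2.resize(f[195:250,420:500],None,fx=5,fy=5,interpolation=cv2.INTER_CUBIC)
e=cv2.resize(f[0:55,420:500],None,fx=5,fy=5,interpolation=cv2.INTER_CUBIC)
cv2.imwrite("pics/w8c.png",np.hstack([d,e]))
```

```text
(no output)
```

View pics/w8a.png

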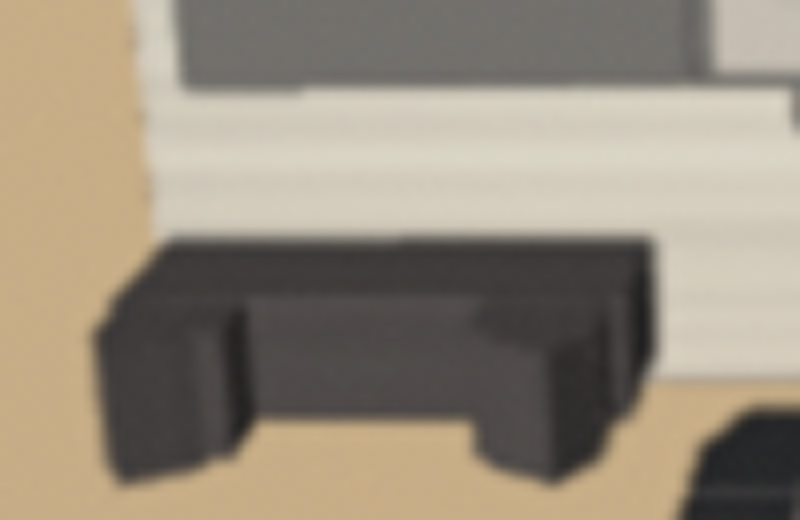

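View pics/w8b.png

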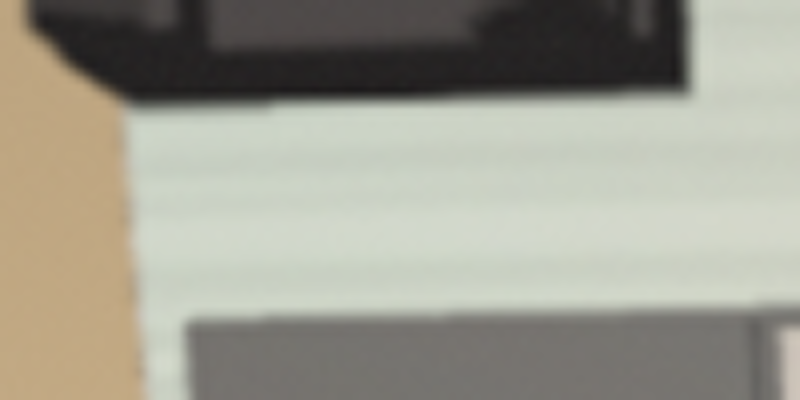

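View pics/w8c.png

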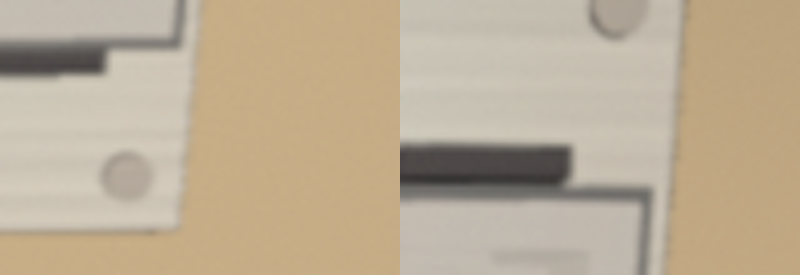

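Run:
```python
from h import *
import pickle
c=pickle.load(open("w8.pkl","rb"))
C=np.array([[-139,-113,31],[-111,-113,31],[-139,97,31],[-111,97,31],[98,-118,8]])/1e3
uv=np.array([[216.6,247],[243.7,247],[196,6],[229.4,6],[456,241]])
print(fit([(c,C[:4],uv[:4])],[.589,.017,-.24]))
print(fit([(c,C,uv)],[.589,.017,-.24]))
T=np.array([[-145,-72,30],[85,-72,30],[-145,72,30],[85,72,30]])/1e3
tv=np.array([[207.8,206],[456,204],[193.4,40],[470,38]])
q,_,_=r=fit([(c,T,tv)],[.589,.017,-.24]);print(r)
q,_,_=r=fit([(c,np.r_[C,T],np.r_[uv,tv])],[.589,.017,-.24]);print(r)
# bar in hand: ends
print("seat",R.from_euler('z',q[2]).apply([-.125,0,0])+[q[0],q[1],0],"tab",R.from_euler('z',q[2]).apply([-.066,.053,.02])+[q[0],q[1],.03])
```

```text
(array([ 0.58978063,  0.02073105, -0.2506621 ]), np.float64(0.775222758996918), array([-1.1,  0.8,  1. ,  0.8, -0.4, -0.1,  0.5, -1. ]))
(array([ 0.58999473,  0.02115958, -0.24775632]), np.float64(0.7606707432194257), array([-0.7,  0.7,  1.5,  0.6, -0.7, -0.2,  0.2, -1.2, -0.4,  0.5]))
(array([ 0.5909718 ,  0.02038124, -0.2474533 ]), np.float64(0.759573749767393), array([-0.6,  0.7,  0.5,  0.9, -1. , -0.4,  1.1, -0.7]))
(array([ 0.59043218,  0.02077219, -0.24827988]), np.float64(0.9066778862472699), array([-0.2,  0.9,  2. ,  0.8,  0. ,  0.1,  0.9, -0.9,  0. ,  0.8, -1.3,
        0.3, -0.2,  0.7, -1.7, -0.8,  0.4, -0.9]))
seat [0.46926511 0.05148931 0.        ] tab [0.53948003 0.08836567 0.05      ]
```

Run:
```python
from station import ctrl
from h import *
rel(ctrl.sense(),[.469,.051,.075],Rdown(-.249))
```

```text
t 8.12 shift [-88.4 -44.9  87.1] turn [ 0.0006  0.0008 -0.0079]  pos [ 0.5432 -0.0148  0.162 ] F [ 0.5  0.1 -8.4] gap 12.2
```

Request:
step_arm(
  rows=[
    [-40, -20, 20, 0, 0, -0.008, 5],
    [-88, -45, 50, 0, 0, -0.008, 5],
    [-88, -45, 87, 0, 0, -0.008, 5],
    [-88, -45, 87, 0, 0, -0.008, 5],
    [-88, -45, 87, 0, 0, -0.008, 5],
  ],
)

```text
t: 8.75
ee_pos: [0.4717, 0.0515, 0.0766]
tool_rot: [-3.117, 0.389, -0.004]
ft_force: [0.2, -0.3, -8.5]
finger_gap: 0.145
```

Run:
```python
from station import ctrl
from h import *
p=ctrl.snapshot("wrist");cv2.imwrite("pics/w9.png",p["frame"]);import pickle;pickle.dump(cam(p),open("w9.pkl","wb"))
s=ctrl.sense()
rel(s,[.469,.051,.075],Rdown(-.249))
p2=ctrl.snapshot("scene");cv2.imwrite("pics/s9.png",cv2.resize(p2["frame"][120:280,220:420],(800,640))[:600])
rel(ctrl.sense(),[.469,.051,.075],Rdown(-.249))
```

```text
t 8.8 shift [-2.8  1.2  1.8] turn [-0.0012 -0.0034  0.0002]  pos [0.472  0.0515 0.0769] F [ 0.6  0.1 -9.9] gap 12.2
t 8.85 shift [-2.7  1.2  1.9] turn [-0.0013 -0.0036  0.0003]  pos [0.4719 0.0515 0.077 ] F [-0.4  0.3 -7.9] gap 11.9
```

View pics/w9.png

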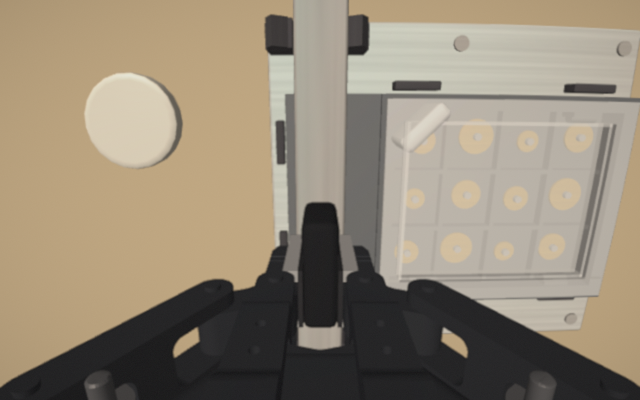

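View pics/s9.png

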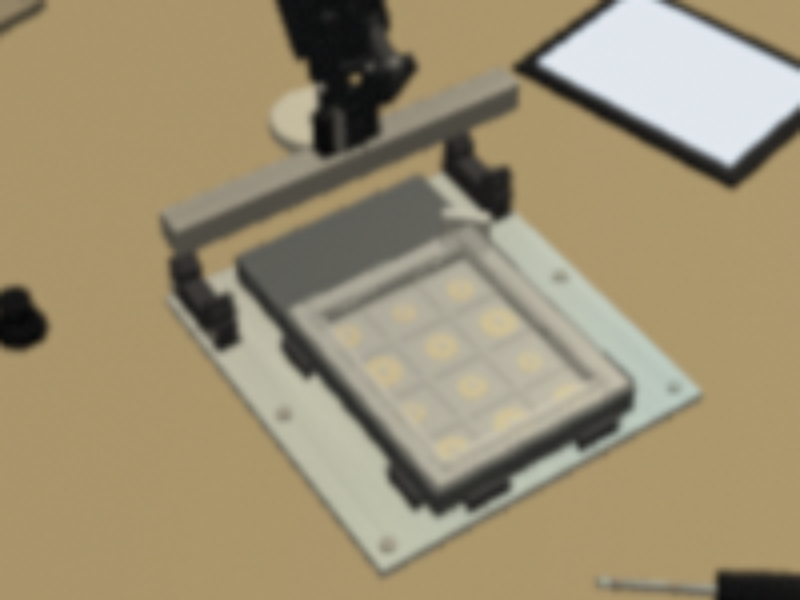

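Run:
```python
import cv2,numpy as np
f=cv2.imread("pics/w9.png")
cv2.imwrite("pics/w9a.png",cv2.resize(f[0:110,255:385],None,fx=5,fy=5,interpolation=cv2.INTER_CUBIC))
cv2.imwrite("pics/w9b.png",cv2.resize(f[190:345,375:640],None,fx=3,fy=3,interpolation=cv2.INTER_CUBIC))
```

```text
(no output)
```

View pics/w9a.png

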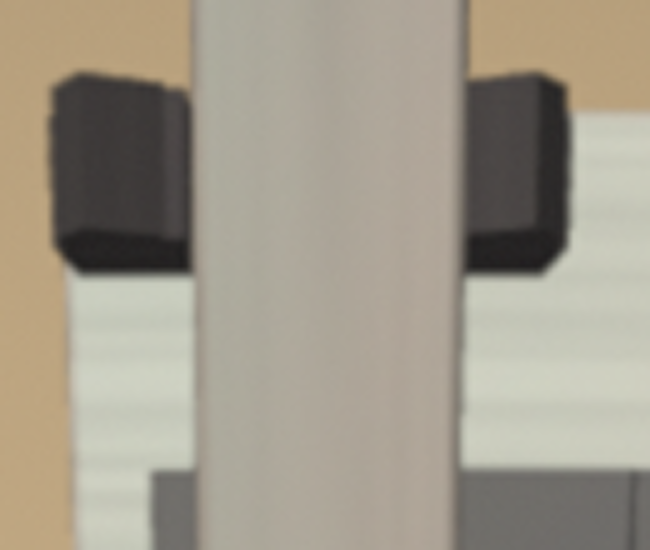

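View pics/w9b.png

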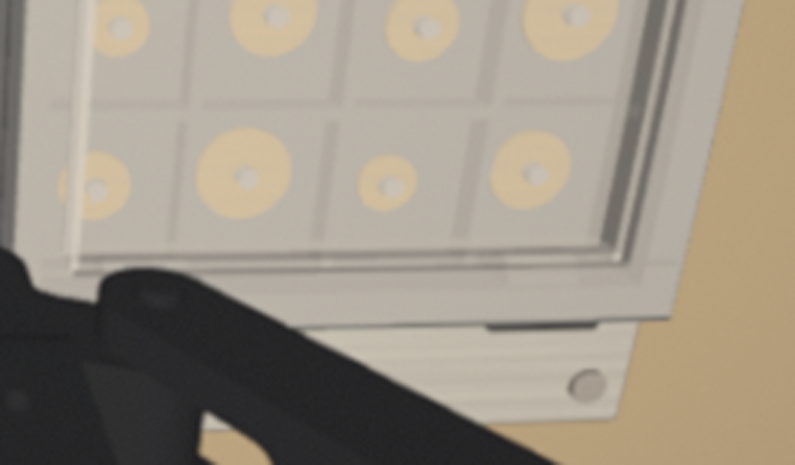

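Run:
```python
from h import *
import pickle
c=pickle.load(open("w9.pkl","rb"))
C=np.array([[-157,97,8],[-93,97,8],[98,-118,8],[85,-72,30],[-145,72,30]])/1e3
uv=np.array([[271,54.4],[363.6,54.4],[579.3,329.3],[598.3,296],[255+152/5,470/5]])
q,_,_=r=fit([(c,C,uv)],[.589,.017,-.24]);print(r)
q2,_,_=r=fit([(c,C[:3],uv[:3])],[.589,.017,-.24]);print(r)
for k in (q,q2):print("seat",R.from_euler('z',k[2]).apply([-.125,0,0])+[k[0],k[1],0])
Rm=cv2.Rodrigues(c[2])[0]; o=-Rm.T@c[3]
print("cam centre",o, "cam x axis yaw",np.arctan2(Rm[0,1],Rm[0,0]))
# bar axis from edges in picture: z of top = bar bottom+.022
zt=.0769+.0045+.022
# left edge points, right edge points (rows 0 and 110 of zoom)
e=back(c,[[255+190/5,2],[255+197/5,108],[255+468/5,2],[255+461/5,108],[320,50]],zt);print(e.round(4))
m0=(e[0]+e[2])/2;m1=(e[1]+e[3])/2;print("bar mid yaw",np.arctan2(m0[1]-m1[1],m0[0]-m1[0])-np.pi/2, "width",np.linalg.norm(e[0]-e[2]),np.linalg.norm(e[1]-e[3]))
for k in (q,q2):
  for m in (m0,m1): print("bar mid in cradle",R.from_euler('z',-k[2]).apply(m-[k[0],k[1],0]))
```

```text
(array([ 0.59061838,  0.02091675, -0.24772606]), np.float64(1.2788898151705612), array([-2.3,  0.4,  2.1,  0.3,  1.7,  1.1, -0.2,  0.4, -0.8, -1.3]))
(array([ 0.59029008,  0.02111723, -0.24976649]), np.float64(1.446791133727434), array([-2.5, -0.3,  1.9, -0.2,  1. ,  1.2]))
seat [0.46943432 0.05156676 0.        ]
seat [0.46916881 0.05201444 0.        ]
cam centre [0.48638027 0.11441142 0.25082397] cam x axis yaw -0.24918066855246626
[[0.4862 0.1546 0.1034]
 [0.4762 0.1154 0.1034]
 [0.5072 0.1493 0.1034]
 [0.4974 0.1101 0.1034]
 [0.492  0.1348 0.1034]]
bar mid yaw -0.2486746034613918 width 0.021629542129554178 0.021843605801882267
bar mid in cradle [-0.12314847  0.10398232  0.1034    ]
bar mid in cradle [-0.12318681  0.06356368  0.1034    ]
bar mid in cradle [-0.12299271  0.10361772  0.1034    ]
bar mid in cradle [-0.12294858  0.06319909  0.1034    ]
```

Request:
step_arm(
  rows=[
    [-2.2, 0, 10, 0, 0, 0, 5],
    [-2.2, 0, 25, 0, 0, 0, 5],
    [-2.2, 0, 34, 0, 0, 0, 5],
    [-2.2, 0, 40, 0, 0, 0, 5],
    [-2.2, 0, 40, 0, 0, 0, 5],
  ],
)

```text
t: 9.48
ee_pos: [0.4677, 0.0525, 0.0352]
tool_rot: [3.118, -0.387, -0.0]
ft_force: [0.2, -0.6, -8.5]
finger_gap: 0.139
```

Run:
```python
from station import ctrl
from h import *
p=ctrl.snapshot("wrist");cv2.imwrite("pics/w10.png",cv2.resize(p["frame"][0:140,200:440],(800,467)));
rel(ctrl.sense(),[.469,.051,.0265],Rdown(-.249))
p2=ctrl.snapshot("scene");cv2.imwrite("pics/s10.png",cv2.resize(p2["frame"][140:260,240:380],(700,600),interpolation=cv2.INTER_CUBIC))
rel(ctrl.sense(),[.469,.051,.0265],Rdown(-.249))
```

```text
t 9.53 shift [1.6 1.2 9. ] turn [-0.     -0.0001  0.002 ]  pos [0.4678 0.0525 0.0355] F [-0.6 -0.4 -8. ] gap 12.4
t 9.57 shift [1.4 1.2 9.2] turn [-0.0002 -0.0004  0.002 ]  pos [0.4679 0.0525 0.0357] F [-0.9  1.1 -8.2] gap 12.3
```

View pics/w10.png

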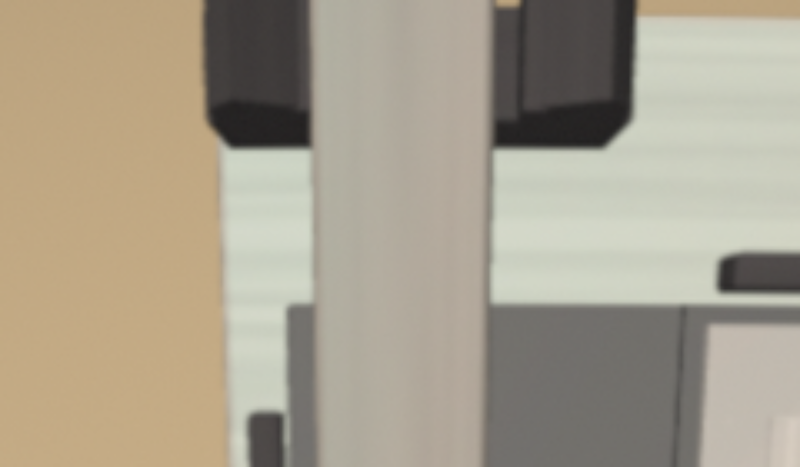

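View pics/s10.png

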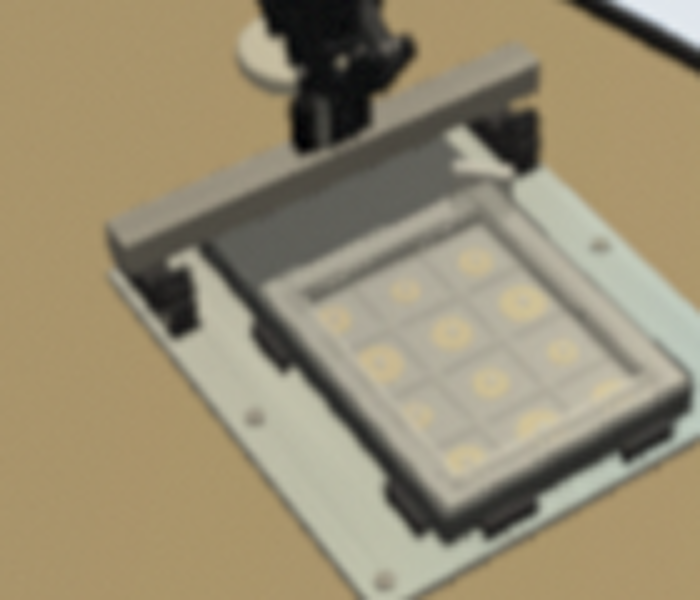

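Request:
step_arm(
  rows=[
    [2, 0, 0, 0, 0, 0, 5],
    [2, 0, 0, 0, 0, 0, 5],
    [2, 0, 0, 0, 0, 0, 5],
  ],
)

```text
t: 9.95
ee_pos: [0.4697, 0.0519, 0.0357]
tool_rot: [-3.118, 0.387, -0.0]
ft_force: [-0.1, -0.0, -8.3]
finger_gap: 0.141
```

Run:
```python
from station import ctrl
from h import *
p=ctrl.snapshot("wrist");cv2.imwrite("pics/w11.png",cv2.resize(p["frame"][0:140,200:440],(800,467)));
rel(ctrl.sense(),[.469,.051,.0265],Rdown(-.249))
```

```text
t 10.0 shift [-0.4  1.   9.1] turn [-0.     -0.0001  0.0019]  pos [0.4696 0.0519 0.0356] F [-0.   0.3 -9.2] gap 12.7
```

View pics/w11.png

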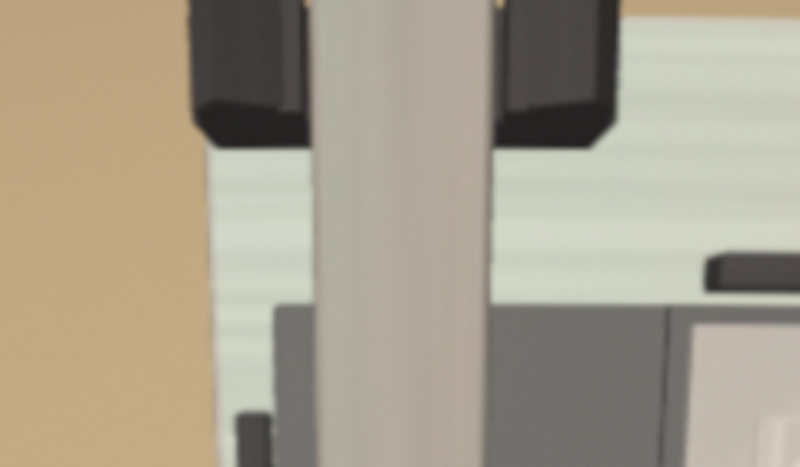

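Request:
step_arm(
  rows=[
    [0, 0, 3, 0, 0, 0, 5],
    [0, 0, 6, 0, 0, 0, 5],
    [0, 0, 8, 0, 0, 0, 5],
    [0, 0, 8, 0, 0, 0, 5],
  ],
)

```text
t: 10.5
ee_pos: [0.4694, 0.0519, 0.0273]
tool_rot: [3.118, -0.387, -0.001]
ft_force: [-0.2, 0.2, -8.6]
finger_gap: 0.143
```

Run:
```python
from station import ctrl
from h import *
p=ctrl.snapshot("wrist");cv2.imwrite("pics/w12.png",cv2.resize(p["frame"][0:140,200:440],(800,467)));
rel(ctrl.sense(),[.469,.051,.0265],Rdown(-.249))
```

```text
t 10.55 shift [-0.2  1.1  0.9] turn [0.0001 0.0002 0.002 ]  pos [0.4695 0.052  0.0274] F [ 0.4  0.9 -7.8] gap 12.2
```

View pics/w12.png

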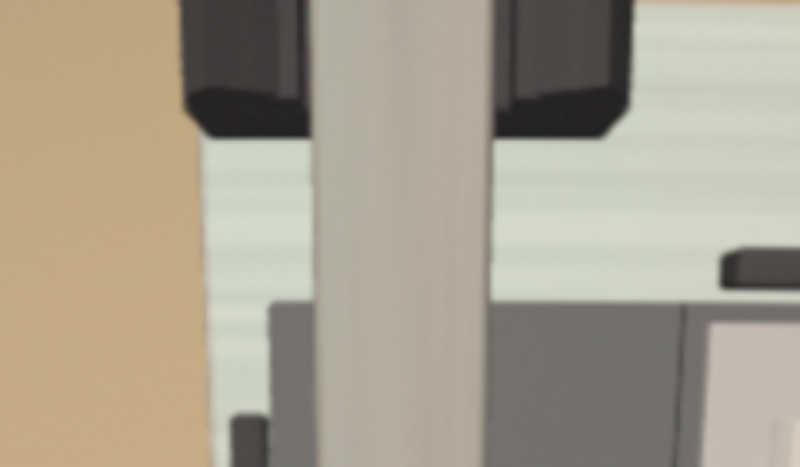

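Request:
step_arm(
  rows=[
    [0.3, 0, 1, 0, 0, 0, 5],
    [0.3, 0, 2, 0, 0, 0, 5],
    [0.3, 0, 2, 0, 0, 0, 5],
  ],
)

```text
t: 10.92
ee_pos: [0.4701, 0.0519, 0.0264]
tool_rot: [3.118, -0.387, 0.001]
ft_force: [-2.3, 0.0, 5.5]
finger_gap: 0.14
```

Request:
step_arm(
  rows=[
    [0, 0, -0.5, 0, 0, 0, 25],
    [0, 0, -0.5, 0, 0, 0, 40],
    [0, 0, -0.5, 0, 0, 0, 45],
    [0, 0, -30, 0, 0, 0, 45],
    [0, 0, -90, 0, 0, 0, 45],
  ],
)

```text
t: 11.55
ee_pos: [0.4683, 0.0517, 0.1149]
tool_rot: [3.117, -0.386, -0.008]
ft_force: [1.0, -0.4, -0.3]
finger_gap: 0.527
```

Run:
```python
from station import ctrl
from h import *
rel(ctrl.sense(),[.469,.051,.2],Rdown(-.249))
```

```text
t 11.55 shift [  0.5   0.6 -85.1] turn [0.0018 0.0046 0.0023]  pos [0.4683 0.0517 0.1149] F [ 1.  -0.4 -0.3] gap 45.0
```

Run:
```python
from station import ctrl
from h import *
rel(ctrl.sense(),[.5398,.0885,.11],Rdown(-1.034))
```

```text
t 11.55 shift [ 60.4 -53.2   4.5] turn [0.0035 0.0037 0.7873]  pos [0.4683 0.0517 0.1149] F [ 1.  -0.4 -0.3] gap 45.0
```

Request:
step_arm(
  rows=[
    [12, -10, -10, 0, 0, 0.17, 35],
    [24, -20, -10, 0, 0, 0.34, 30],
    [40, -35, -5, 0, 0, 0.51, 30],
    [60, -53, 0, 0, 0, 0.68, 30],
    [60, -53, 4, 0, 0, 0.787, 30],
  ],
)

```text
t: 12.18
ee_pos: [0.543, 0.0902, 0.1113]
tool_rot: [-2.727, 1.555, -0.002]
ft_force: [-0.6, -0.1, -0.9]
finger_gap: 0.352
```

Request:
step_arm(
  rows=[
    [0, 0, 0, 0, 0, 0, 30],
    [0, 0, 0, 0, 0, 0, 30],
  ],
)

```text
t: 12.42
ee_pos: [0.5407, 0.0884, 0.1116]
tool_rot: [2.732, -1.55, -0.0]
ft_force: [0.4, 0.2, -0.0]
finger_gap: 0.352
```

Run:
```python
from station import ctrl
from h import *
import pickle
p=ctrl.snapshot("wrist");cv2.imwrite("pics/w13.png",p["frame"]);pickle.dump(cam(p),open("w13.pkl","wb"))
rel(ctrl.sense(),[.5398,.0885,.11],Rdown(-1.034))
print(ctrl.spot_point("cover_tab",p)[:1])
p2=ctrl.snapshot("scene");cv2.imwrite("pics/s13.png",cv2.resize(p2["frame"][140:260,240:380],(700,600),interpolation=cv2.INTER_CUBIC))
rel(ctrl.sense(),[.5398,.0885,.11],Rdown(-1.034))
```

```text
t 12.47 shift [-0.6  0.9  1.7] turn [-0.0001  0.      0.0012]  pos [0.5409 0.0884 0.1117] F [-0.3  0.4 -0.1] gap 30.2
[{'point': [0.5391, 0.0871, 0.0549], 'p': 0.97}]
t 12.57 shift [-0.7  0.9  1.8] turn [-0.0003 -0.      0.0005]  pos [0.541  0.0884 0.1118] F [ 0.5  0.  -0.5] gap 29.9
```

View pics/w13.png

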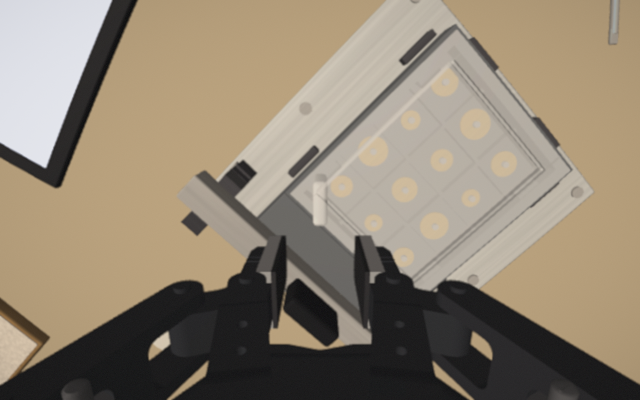

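View pics/s13.png

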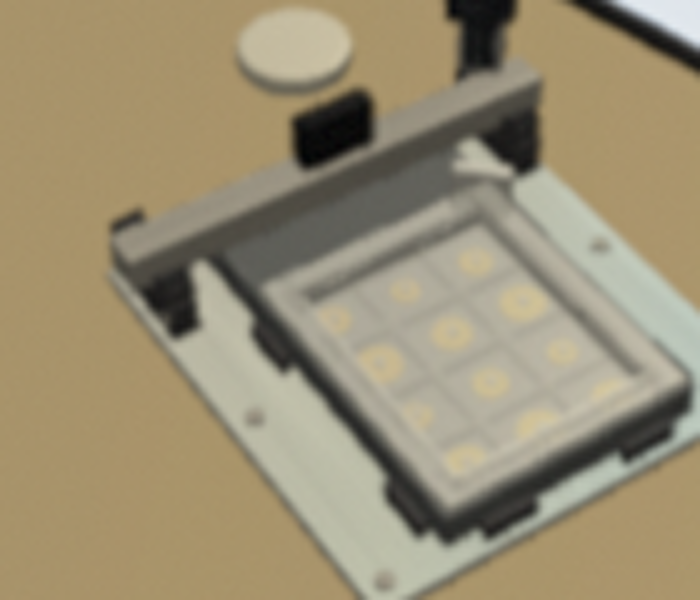

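Run:
```python
from h import *
import pickle
c=pickle.load(open("w13.pkl","rb"))
f=cv2.imread("pics/w13.png");cv2.imwrite("pics/w13z.png",cv2.resize(f[165:245,280:360],(600,600),interpolation=cv2.INTER_CUBIC))
L=np.array([[sx*.005,sy*.016,z] for z in (.033,.063) for sx,sy in [(1,1),(1,-1),(-1,-1),(-1,1)]])
P=R.from_euler('z',-1.034).apply(L)+[.5395,.0884,0]
print((proj(c,P)-[280,165])*7.5)
```

```text
[[349.1930893   56.05325141]
 [347.32069794 364.59137961]
 [249.2938075  364.48061956]
 [248.03617738  55.93932445]
 [355.39083763 121.80377195]
 [353.04952454 465.87232306]
 [243.02390167 465.7478146 ]
 [241.35453993 121.675281  ]]
```

View pics/w13z.png

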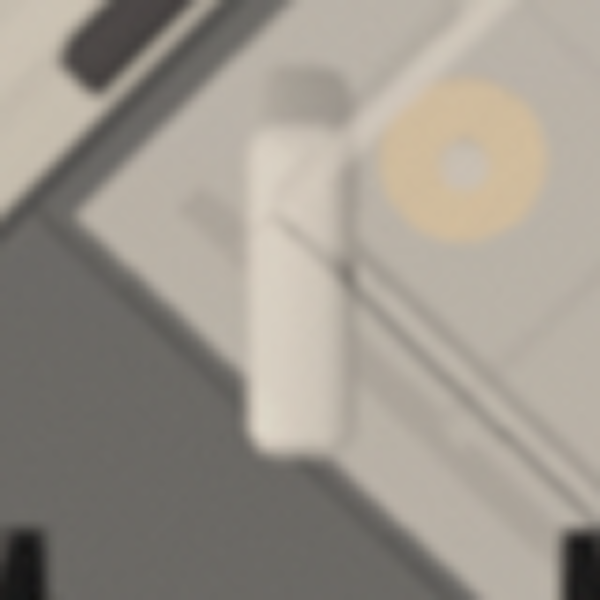

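Request:
step_arm(
  rows=[
    [-0.5, 1, 45, 0, 0, 0, 30],
    [-0.5, 1, 80, 0, 0, 0, 30],
    [-0.5, 1, 95, 0, 0, 0, 30],
    [-0.5, 1, 95, 0, 0, 0, 30],
  ],
)

```text
t: 13.08
ee_pos: [0.5395, 0.0883, 0.0161]
tool_rot: [2.73, -1.552, -0.002]
ft_force: [-0.9, 0.6, 0.7]
finger_gap: 0.351
```

Run:
```python
from station import ctrl
from h import *
import pickle
p=ctrl.snapshot("wrist");cv2.imwrite("pics/w14.png",p["frame"]);pickle.dump(cam(p),open("w14.pkl","wb"))
rel(ctrl.sense(),[.5395,.0884,.006],Rdown(-1.034))
```

```text
t 13.12 shift [-0.4  0.8 11. ] turn [-0.0006 -0.0002 -0.    ]  pos [0.5404 0.0885 0.017 ] F [0.2 0.  0.3] gap 30.1
```

View pics/w14.png

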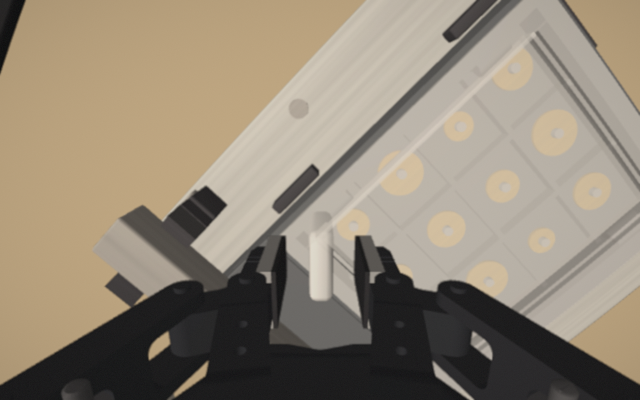

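Request:
step_arm(
  rows=[
    [0, 0.5, 6, 0, 0, 0, 30],
    [0, 0.5, 11, 0, 0, 0, 30],
    [0, 0.5, 11, 0, 0, 0, 4],
    [0, 0.5, 11, 0, 0, 0, 4],
    [0, 0.5, 11, 0, 0, 0, 4],
  ],
  grip_force=80,
)

```text
t: 13.75
ee_pos: [0.5395, 0.0882, 0.0058]
tool_rot: [2.731, -1.552, 0.0]
ft_force: [-0.8, -0.2, 2.9]
finger_gap: 0.099
```

Run:
```python
from station import ctrl
from h import *
import pickle
p=ctrl.snapshot("wrist");cv2.imwrite("pics/w15.png",p["frame"]);pickle.dump(cam(p),open("w15.pkl","wb"))
rel(ctrl.sense(),[.5395,.0884,.006],Rdown(-1.034))
```

```text
t 13.8 shift [-0.2 -0.1 -0.2] turn [-0.0001 -0.0002  0.0002]  pos [0.5395 0.0882 0.0058] F [-0.1 -0.6  3.5] gap 8.5
```

View pics/w15.png

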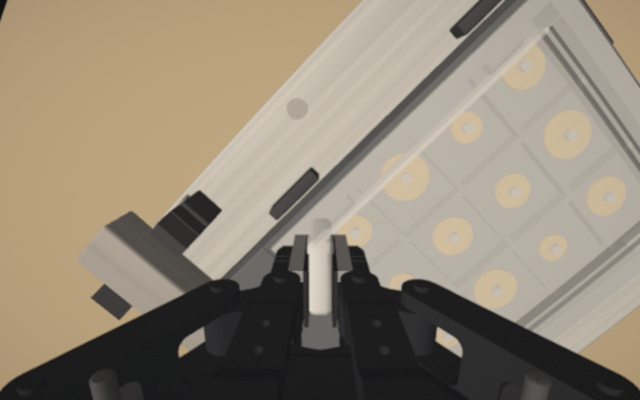

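Run:
```python
from station import ctrl
from h import *
s=ctrl.sense();q=(.590,.0207,-.249)
piv=R.from_euler('z',q[2]).apply([.082,-.069,0])+[q[0],q[1],.03]
R0=R.from_rotvec(s["tool_rot"]);p=R0.inv().apply(piv-s["ee_pos"]);print(piv,p)
for th in np.arange(1,11)*.03:
    d=p-R.from_rotvec([0,-th,0]).apply(p);print(round(th,2),(d*1e3).round(1))
rel(s,[.5395,.0884,.006],Rdown(-1.034))
```

```text
[ 0.65246706 -0.06637966  0.03      ] [ 0.19062753 -0.01799031 -0.02421632]
0.03 [-0.6  0.  -5.7]
0.06 [ -1.1   0.  -11.5]
0.09 [ -1.4   0.  -17.2]
0.12 [ -1.5   0.  -23. ]
0.15 [ -1.5   0.  -28.8]
0.18 [ -1.3   0.  -34.5]
0.21 [ -0.9   0.  -40.3]
0.24 [ -0.3   0.  -46. ]
0.27 [  0.4   0.  -51.7]
0.3 [  1.4  -0.  -57.4]
t 13.8 shift [-0.2 -0.1 -0.2] turn [-0.0001 -0.0002  0.0002]  pos [0.5395 0.0882 0.0058] F [-0.1 -0.6  3.5] gap 8.5
```

Request:
step_arm(
  rows=[
    [-0.4, 0, -3, 0, -0.015, 0, 4],
    [-0.6, 0, -5.7, 0, -0.03, 0, 4],
    [-0.9, 0, -8.6, 0, -0.045, 0, 4],
    [-1.1, 0, -11.5, 0, -0.06, 0, 4],
    [-1.1, 0, -11.5, 0, -0.06, 0, 4],
  ],
  grip_force=100,
)

```text
t: 14.42
ee_pos: [0.5395, 0.0892, 0.0175]
tool_rot: [-2.703, 1.538, 0.081]
ft_force: [-0.1, 1.4, 0.4]
finger_gap: 0.091
```

Run:
```python
from station import ctrl
from h import *
import pickle
p=ctrl.snapshot("wrist");cv2.imwrite("pics/w16.png",p["frame"]);pickle.dump(cam(p),open("w16.pkl","wb"))
p2=ctrl.snapshot("scene");cv2.imwrite("pics/s16.png",cv2.resize(p2["frame"][140:260,240:400],(800,600),interpolation=cv2.INTER_CUBIC))
rel(ctrl.sense(),[.5395,.0884,.006],Rdown(-1.034))
```

```text
t 14.53 shift [ 1.4  0.4 11.2] turn [-0.0011  0.0596 -0.0002]  pos [0.5395 0.0892 0.0173] F [0.3 2.5 0.6] gap 8.3
```

View pics/w16.png

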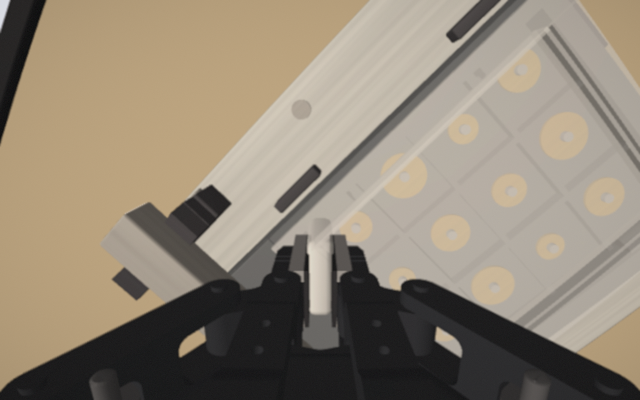

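View pics/s16.png

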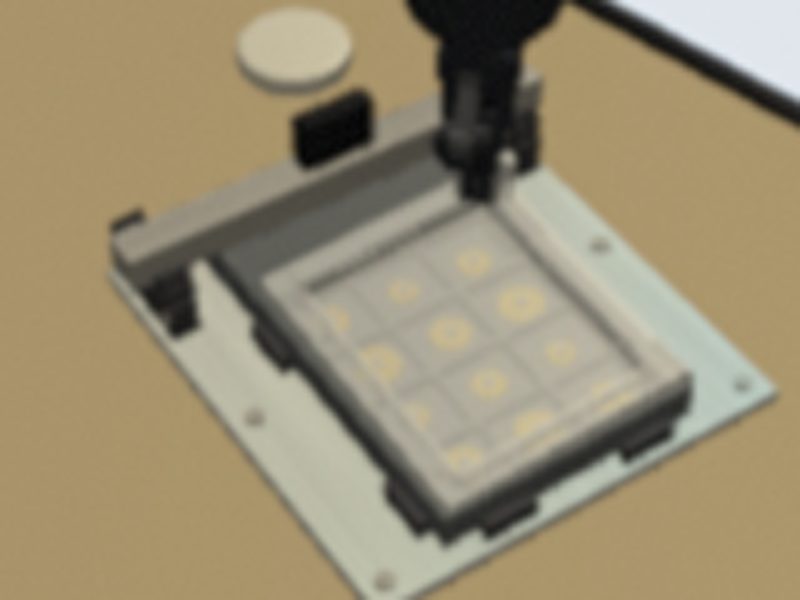

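Request:
step_arm(
  rows=[
    [-0.3, 0, -3, 0, -0.015, 0, 4],
    [-0.5, 0, -5.7, 0, -0.03, 0, 4],
    [-0.8, 0, -8.6, 0, -0.045, 0, 4],
    [-1, 0, -11.5, 0, -0.06, 0, 4],
    [-1, 0, -14.4, 0, -0.075, 0, 4],
  ],
)

```text
t: 15.15
ee_pos: [0.5388, 0.0893, 0.0317]
tool_rot: [-2.668, 1.517, 0.182]
ft_force: [-1.0, 1.8, -0.0]
finger_gap: 0.093
```

Request:
step_arm(
  rows=[
    [0, 0, -3, 0, -0.015, 0, 4],
    [0, 0, -6, 0, -0.03, 0, 4],
    [0, 0, -6, 0, -0.03, 0, 4],
  ],
)

```text
t: 15.52
ee_pos: [0.5398, 0.0881, 0.0376]
tool_rot: [-2.652, 1.51, 0.219]
ft_force: [1.0, 1.2, 0.4]
finger_gap: 0.094
```

Run:
```python
from station import ctrl
from h import *
import pickle
p=ctrl.snapshot("wrist");cv2.imwrite("pics/w17.png",p["frame"]);pickle.dump(cam(p),open("w17.pkl","wb"))
p2=ctrl.snapshot("scene");cv2.imwrite("pics/s17.png",cv2.resize(p2["frame"][140:260,240:400],(800,600),interpolation=cv2.INTER_CUBIC))
rel(ctrl.sense(),[.5395,.0884,.006],Rdown(-1.034))
```

```text
t 15.62 shift [ 4.9  0.1 31.1] turn [-0.0006  0.1643 -0.0003]  pos [0.5397 0.0883 0.0375] F [ 1.4  0.3 -0.3] gap 8.5
```

View pics/w17.png

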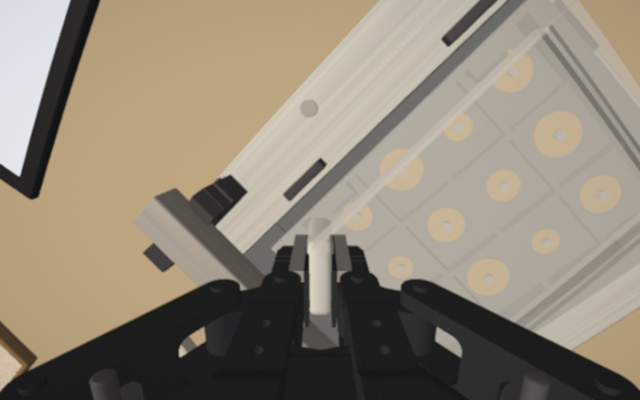

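View pics/s17.png

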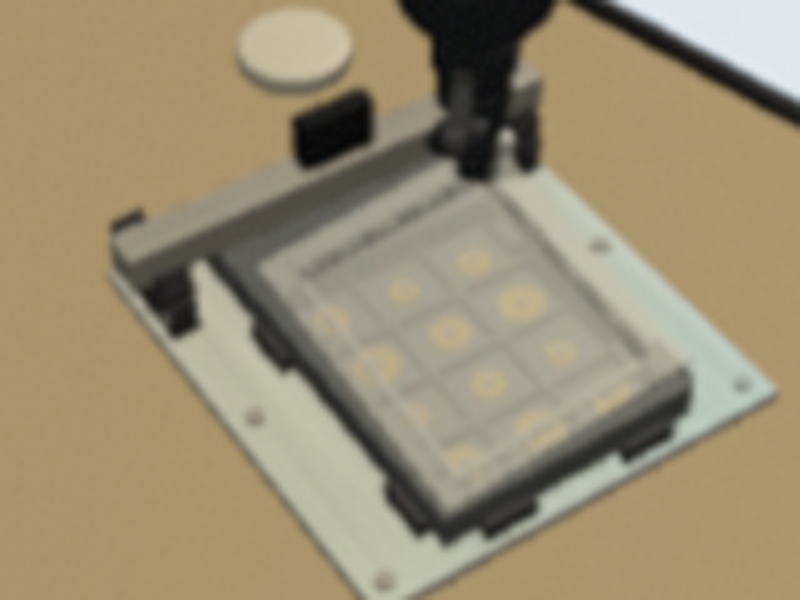

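Request:
step_arm(
  rows=[
    [-0.4, 0, -3, 0, -0.015, 0, 4],
    [-0.7, 0, -5.7, 0, -0.03, 0, 4],
    [-0.9, 0, -8.6, 0, -0.045, 0, 4],
    [-1.1, 0, -11.5, 0, -0.06, 0, 4],
    [-1.1, 0, -11.5, 0, -0.06, 0, 4],
  ],
)

```text
t: 16.25
ee_pos: [0.5401, 0.087, 0.049]
tool_rot: [-2.621, 1.493, 0.296]
ft_force: [1.0, 0.4, -0.3]
finger_gap: 0.094
```

Request:
step_arm(
  rows=[
    [-1.1, 0, -5, 0, 0, 0, 4],
    [-2.2, 0, -10, 0, 0, 0, 4],
    [-3.8, 0, -17, 0, 0, 0, 4],
    [-6, 0, -27, 0, 0, 0, 4],
    [-9, 0, -40, 0, 0, 0, 4],
  ],
)

```text
t: 16.88
ee_pos: [0.5397, 0.0879, 0.0908]
tool_rot: [-2.622, 1.491, 0.296]
ft_force: [0.3, -0.0, -1.5]
finger_gap: 0.094
```

Run:
```python
from station import ctrl
from h import *
import pickle
p2=ctrl.snapshot("scene");cv2.imwrite("pics/s18.png",cv2.resize(p2["frame"][120:260,240:400],(686,600),interpolation=cv2.INTER_CUBIC))
rel(ctrl.sense(),[.5395,.0884,.006],Rdown(-1.034))
```

```text
t 16.93 shift [18.2  1.3 84.6] turn [-0.0027  0.2237  0.0003]  pos [0.541  0.0881 0.0925] F [ 0.3 -0.1  0.9] gap 8.4
```

View pics/s18.png

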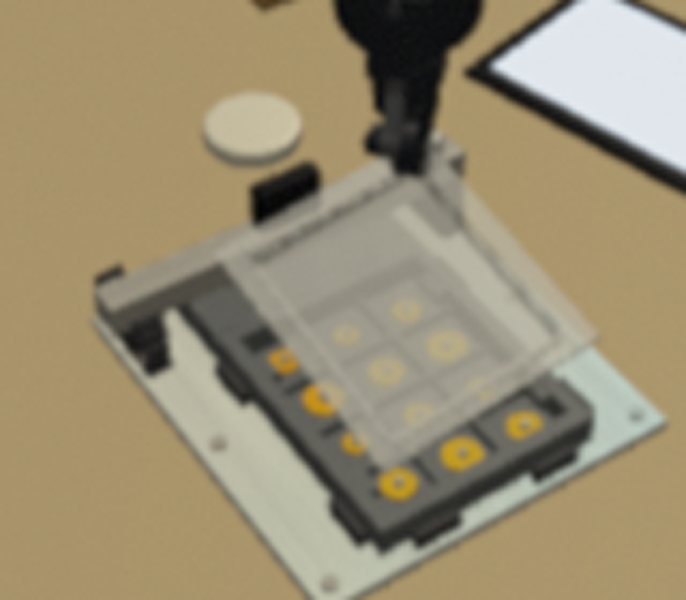

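Run:
```python
from station import ctrl
from h import *
s=ctrl.sense()
rel(s,[.52,.17,.15],Rdown(-1.0))
```

```text
t 16.93 shift [-91.8 -24.  -38. ] turn [-0.0065  0.2236 -0.0336]  pos [0.541  0.0881 0.0925] F [ 0.3 -0.1  0.9] gap 8.4
```

Request:
step_arm(
  rows=[
    [-6, 0, -25, 0, 0.03, 0, 4],
    [-13, -1, -50, 0, 0.09, 0, 4],
    [-32, -6, -46, 0, 0.15, -0.01, 4],
    [-60, -14, -42, 0, 0.2, -0.02, 4],
    [-92, -24, -38, -0.006, 0.224, -0.034, 4],
  ],
)

```text
t: 17.55
ee_pos: [0.5183, 0.171, 0.1483]
tool_rot: [2.756, -1.504, -0.001]
ft_force: [0.4, 0.1, -0.6]
finger_gap: 0.094
```

Run:
```python
from station import ctrl
from h import *
s=ctrl.sense()
rel(s,[.457,.406,.1],Rdown(-.785))
```

```text
t 17.55 shift [-230.8  -75.7   48.1] turn [ 1.500e-03  1.000e-04 -2.141e-01]  pos [0.5183 0.171  0.1483] F [ 0.4  0.1 -0.6] gap 8.0
```

Request:
step_arm(
  rows=[
    [-40, -13, 0, 0, 0, -0.04, 4],
    [-85, -28, 0, 0, 0, -0.08, 4],
    [-130, -43, 10, 0, 0, -0.13, 4],
    [-175, -57, 20, 0, 0, -0.17, 4],
    [-210, -69, 35, 0, 0, -0.214, 4],
  ],
)

```text
t: 18.18
ee_pos: [0.4625, 0.3866, 0.1131]
tool_rot: [-2.903, 1.198, 0.003]
ft_force: [0.2, 0.7, 0.2]
finger_gap: 0.094
```

Run:
```python
from station import ctrl
from h import *
s=ctrl.sense()
rel(s,[.456,.407,.1],Rdown(-.785))
```

```text
t 18.18 shift [-18.9  -9.8  13.1] turn [-0.0001  0.0022  0.0024]  pos [0.4625 0.3866 0.1131] F [0.2 0.7 0.2] gap 8.0
```

Request:
step_arm(
  rows=[
    [-10, -5, 8, 0, 0, 0, 4],
    [-18, -9, 13, 0, 0, 0, 4],
    [-19, -10, 13, 0, 0, 0, 4],
    [-19, -10, 13, 0, 0, 0, 4],
  ],
)

```text
t: 18.68
ee_pos: [0.4579, 0.4032, 0.1]
tool_rot: [2.9, -1.205, -0.002]
ft_force: [0.9, 0.2, -1.3]
finger_gap: 0.096
```

Run:
```python
from station import ctrl
from h import *
import pickle
for n in ["top","scene","wrist"]:
    p=ctrl.snapshot(n);cv2.imwrite(f"pics/{n}20.png",p["frame"]);pickle.dump(cam(p),open(f"{n}20.pkl","wb"))
    for q in ["cover","cover_tab","cover_far_corner","pad"]:
        r=ctrl.spot_point(q,p)[:1];print(n,q,[(round(d["p"],2),np.round(d["point"],4).tolist()) for d in r])
rel(ctrl.sense(),[.456,.407,.088],Rdown(-.785))
```

```text
top cover [(0.69, [0.5254, 0.3484, 0.123])]
top cover_tab [(0.81, [0.4594, 0.4051, 0.1447])]
top cover_far_corner [(0.68, [0.6026, 0.2799, 0.1242])]
top pad []
scene cover [(0.76, [0.5231, 0.3563, 0.1249])]
scene cover_tab [(0.94, [0.4566, 0.4046, 0.1447])]
scene cover_far_corner []
scene pad [(0.71, [0.522, 0.3529, -0.0032])]
wrist cover [(0.58, [0.5265, 0.3575, 0.1234])]
wrist cover_tab [(0.86, [0.4538, 0.4067, 0.1418])]
wrist cover_far_corner []
wrist pad [(0.71, [0.4563, 0.4055, 0.146])]
t 19.43 shift [-2.5 -1.3 11.6] turn [ 0.0019  0.0014 -0.0006]  pos [0.4569 0.4044 0.0996] F [-0.1 -0.4 -1.5] gap 8.1
```

View pics/top20.png

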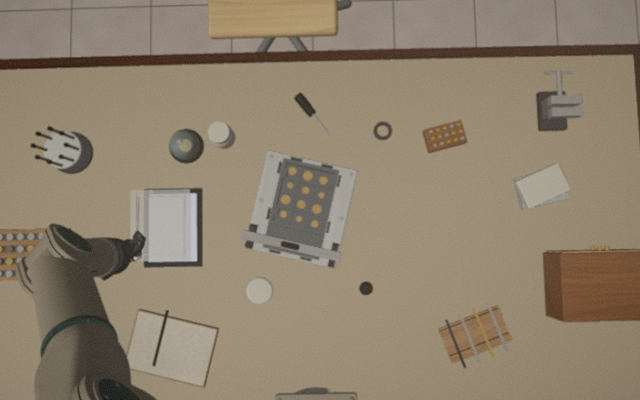

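View pics/scene20.png

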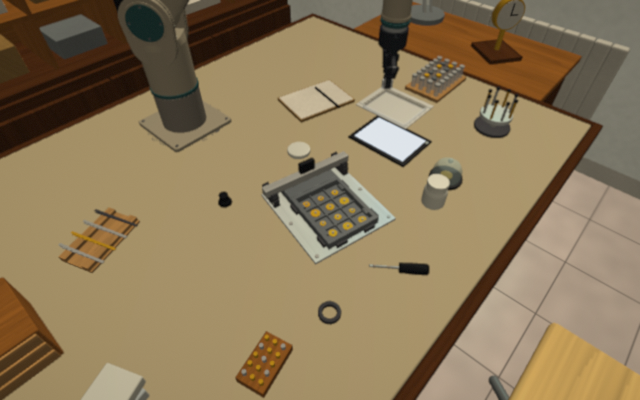

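View pics/wrist20.png

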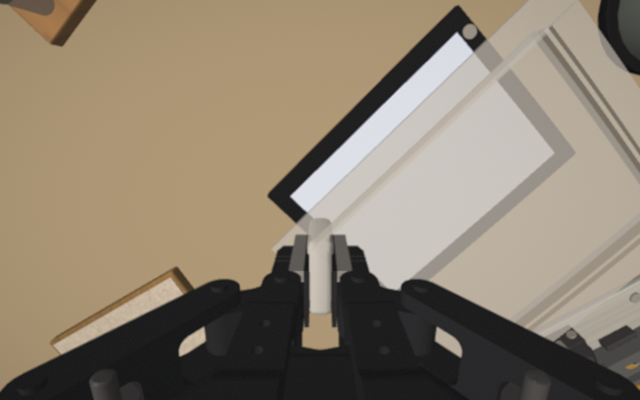

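Run:
```python
from h import *
import pickle
c=pickle.load(open("wrist20.pkl","rb"))
P=np.array([[100,75,8],[-100,75,8],[100,-75,8],[86,61,8],[-86,61,8],[86,-61,8]])/1e3
uv=np.array([[458,6],[268,195],[575,152],[458,33],[291,196],[554,152]])
print(fit([(c,P,uv)],[.522,.354,0]))
c=pickle.load(open("top20.pkl","rb"))
e=cv2.imread("pics/top20.png")
C=np.array([[82,69,3],[82,-69,3],[-82,-69,3],[-82,69,3]])/1e3+[.5255,.353,.123]
print(proj(c,C)); cv2.imwrite("pics/top20z.png",cv2.resize(e[175:280,115:215],(571,600),interpolation=cv2.INTER_CUBIC))
```

```text
(array([ 5.20865700e-01,  3.55322856e-01, -1.69431114e-04]), np.float64(1.604163677231591), array([ 0.9, -2.9, -2.3,  1.5,  3. ,  1.3, -1.2, -0.2, -0.5,  0.5,  0.3,
        1.1]))
[[127.9833505  189.30197153]
 [186.96096985 188.00378735]
 [187.13659176 259.0080605 ]
 [127.5667594  260.14852847]]
```

View pics/top20z.png

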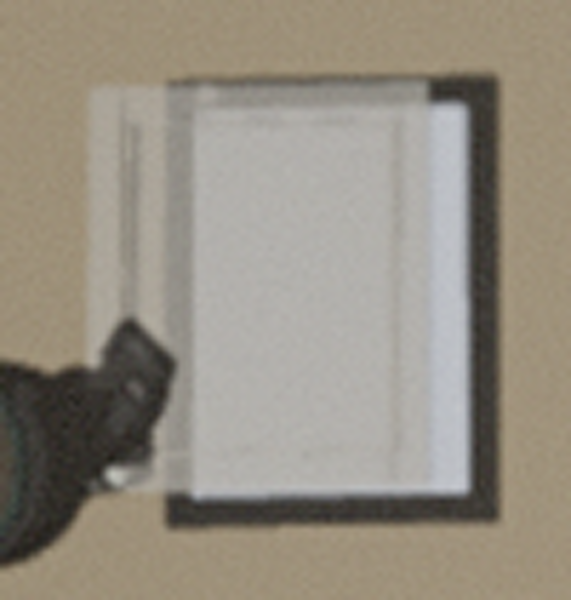

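Request:
step_arm(
  rows=[
    [-2, 0, 4, 0.001, 0.001, 0, 4],
    [-4, -0.7, 9, 0.001, 0.001, 0, 4],
    [-4.2, -0.7, 11.5, 0.001, 0.001, 0, 4],
    [-4.2, -0.7, 11.5, 0.001, 0.001, 0, 4],
  ],
)

```text
t: 19.92
ee_pos: [0.4542, 0.4077, 0.0877]
tool_rot: [2.901, -1.202, -0.002]
ft_force: [-0.4, -0.9, -1.2]
finger_gap: 0.09
```

Request:
step_arm(
  rows=[
    [0, 0, 0, 0, 0, 0, 4],
    [0, 0, 0, 0, 0, 0, 4],
    [0, 0, 0, 0, 0, 0, 4],
    [0, 0, 0, 0, 0, 0, 4],
  ],
)

```text
t: 20.42
ee_pos: [0.4545, 0.4078, 0.0882]
tool_rot: [2.902, -1.203, -0.001]
ft_force: [-0.5, -0.4, -0.5]
finger_gap: 0.093
```

Run:
```python
from station import ctrl
from h import *
p=ctrl.snapshot("scene");cv2.imwrite("pics/s21.png",cv2.resize(p["frame"][60:270,240:500],(743,600),interpolation=cv2.INTER_CUBIC))
for q in ["cover","cover_tab"]:
    r=ctrl.spot_point(q,p)[:1];print(q,[(round(d["p"],2),np.round(d["point"],4).tolist()) for d in r])
p=ctrl.snapshot("top");cv2.imwrite("pics/t21.png",cv2.resize(p["frame"][140:280,115:375],(800,431),interpolation=cv2.INTER_CUBIC))
for q in ["cover","bar","tray","bar_grip","bar_seat"]:
    r=ctrl.spot_point(q,p)[:1];print(q,[(round(d["p"],2),np.round(d["point"],4).tolist()) for d in r])
s=ctrl.sense();rel(s,[.456,.407,.088],Rdown(-.785));print(np.abs(s["dq"]).max())
```

```text
cover [(0.92, [0.5223, 0.3587, 0.1143])]
cover_tab [(0.55, [0.4556, 0.4056, 0.1329])]
cover [(0.65, [0.5195, 0.3511, 0.1156])]
bar [(0.56, [0.4678, 0.0533, 0.0308])]
tray [(0.86, [0.5884, 0.0192, 0.008])]
bar_grip [(0.59, [0.4668, 0.0532, 0.0726])]
bar_seat [(0.98, [0.4719, 0.0521, 0.0317])]
t 20.88 shift [ 1.7 -0.6  0.1] turn [ 0.0009  0.0004 -0.0006]  pos [0.4544 0.4078 0.0881] F [-0.1  0.1 -0.7] gap 8.4
0.0016005345832281112
```

View pics/s21.png

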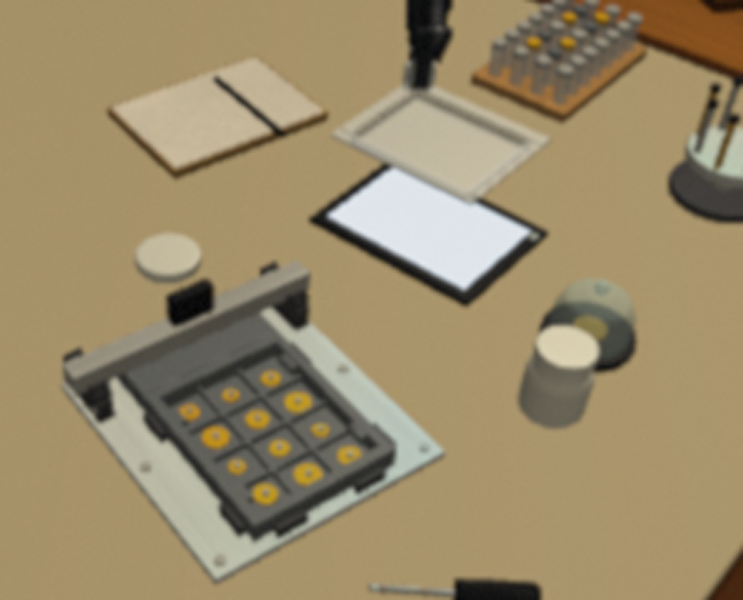

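View pics/t21.png

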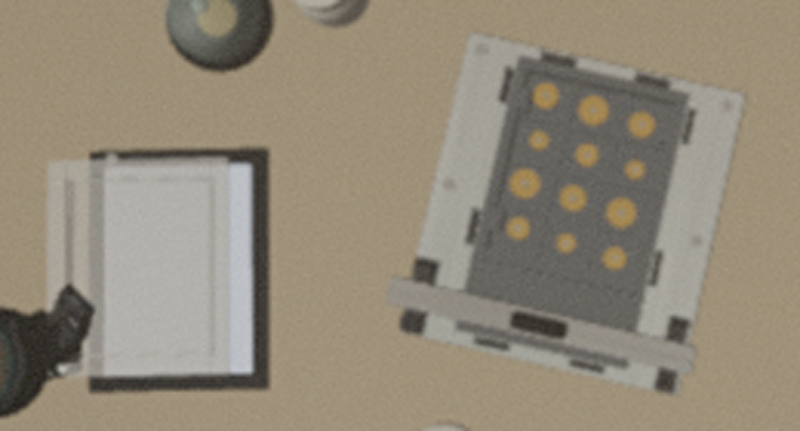

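Run:
```python
from station import ctrl
print(ctrl.close_job(), ctrl.sense()["t"])
```

```text
the job is handed in; nothing more can be done
the job is handed in; nothing more can be done
```

I handed the job in at about 21 s. The bar is in both post slots over the tray lip and released. The cover was peeled rib corner first, and I am holding it still over the light pad.

**Last checks**
- **Bar and tray:** the last scene and top pictures show the bar across both posts and the tray down in its cradle with all twelve wheels. I saw no change to the other things on the desk.
- **Peel:** I tilted the cover about its far corner to about 0.22 rad before lifting it clear. The wrist force stayed at a few newtons.
- **Cover:** its middle is at about x = 0.521, y = 0.355, z = 0.114 m, against my wrist-camera fit of the pad middle at x = 0.521, y = 0.355 m. The dish bottom is roughly 96 mm above the pad face and the flange roughly 106 mm. It is level to about 0.001 rad by the measured tool tilt. The joints are at rest and the grip gap is steady.

**What disagreed**
- **Finger length:** by the wrist camera, the fingertips sit about 31 mm short of the reported tool point. My first close on the bar's grip caught nothing, so I lowered further and gripped again. I allowed for this offset in all heights after that.
- **Camera agreement:** the top and wrist cameras differed by 3 to 5 mm in y, and I went by the wrist view. The networks' readings of the cover's middle spread by about 4 mm either side of the value above.

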